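# Load a fresh bag roll into the counter dispenser and set its brake

### The job

Load the fresh bag roll into the counter dispenser. It stands in the caddy where only its top can be gripped, a grip that would foul the dispenser's side plates: so lay it on its side on the counter, let go, take it again round its middle, set it with both axle stubs fully home in the slots and let go; then turn the red cam lever until the cam's high point is against the plunger and the brake pad presses on the roll. Do not drop the roll, and leave the old core, the shears and the spray bottle where they are.

Things in the scene. Friction and masses are not known exactly. Their poses are not given: they have to be found in the camera images.
- roll: fresh bag roll, tightly wound, rigid: white cylinder 50 mm diameter, 130 long, two green bands; each end has a blue hexagonal cap (56 across flats, 65 across corners, 8 thick) and an axle stub (16 diameter, 20 long). Overall 186 mm, 0.3 kg, ends alike. Origin: its centre; z along its axis, upright at the start. Lying on a flat of its caps its axis is 28 mm above the counter
- caddy: fixed aluminium caddy, 90 mm (x) by 204 (y), walls 81 high; two open wells, centres at y = -55 and +55; well floor 22 mm above the counter, a 28 mm hole in it takes the stub. The fresh roll stands in one well (cap top 168, stub top 188 mm above the counter), the old core in the other. Origin: centre of its underside, z up
- old_core: bystander: empty brown cardboard tube standing loose in the other well, 44 mm diameter, 140 tall, top 162 mm above the counter. Origin: centre of its underside
- dispenser: fixed steel bag-roll dispenser; the roll lies along its y. Base plate x -75 to 75, y -97 to 165 mm, 6 thick; two side plates, 84 mm wide in x, inner faces at y = -75 and 75, 6 thick, 104 high, with outward-leaning guide lips to 114: 2 mm spare at each end cap. Tear bar 40 mm high at x = -70. Origin: under the middle of the roll bay, at counter height; z up
- roll_seat (a point): where the roll's centre lies when fully home: 70 mm above the counter, midway between the side plates; axes as the dispenser's. Each side plate has a vertical slot at x = 0, open at the top, 19 mm wide, mouth flared to about 35, bottom 62 mm above the counter; the stubs rest on the slot bottoms
- brake_cam (a joint): rad; brass eccentric cam outside the +y side plate, turned by a red lever about a vertical axis. 0: lever along the dispenser's -x, brake off; grows clockwise from above; 1.57: lever along +y, square to the plate, high point against the plunger, brake on. Pushes the sprung plunger from 0.57 on; past 1.57 it lets it back. End stop 2.6. Stays where left; 1.5 to 3 N at the knob
- cam_knob (a point): in the upright round red knob at the lever's end: 20 mm diameter, 69 to 109 mm above the counter, this point at 95; 50 mm from the cam's axis. The flat lever bar lies below it, its top 69 mm above the counter
- cam_axis (a point): on the cam's vertical turning axis, at the height of cam_knob, 125.6 mm from roll_seat along the dispenser's +y
- brake_pad: black rubber brake pad, 12 mm diameter, 20 mm below the seated roll's axis at the inner face of the +y side plate; carried by the plunger on a spring; comes about 6 mm inwards at the cam's high point. Origin: centre of its pressing face
- shears: bystander: poultry shears lying loose, 200 mm long along x, 78 wide over the black handle loops (at -x), 16 high. Origin: middle of its length, on the counter
- sprayer: bystander: yellow spray bottle standing loose, 64 mm diameter, 158 tall, spray head along +x reaching 51 mm from the axis. Origin: centre of its underside

How it is judged:
By the outcome, as a careful person would: the job done as asked, in the order asked, and still so for the second after the job is handed in, with the robot touching nothing.
It also fails if it takes over 72 s, if anything falls off the work surface, if the arm or the gripper's body presses on something with over 40 N, if the wrist force passes 120 N, or if a joint passes its speed limit or range.

### The arm

A 7-joint arm with a two-finger parallel gripper is mounted at the origin on the work surface. World frame = base frame: x ahead of the robot, y to its left, z up, the work surface at z = 0. Lengths are in m, angles in rad, forces in N, time in s.
With the tool pointing down it reaches from about 0.425 to 0.825 m from the base axis. Payload 3.6 kg.
Tool frame: the origin (TCP) lies between the finger pads; the fingertips stand 25 mm ahead of it and the grasp point (between the pads) lies 6 mm ahead of it; z points along the fingers, x is the direction in which the jaws open and shut, and the axes are right-handed (so a half turn about z gives the same grasp; the last joint's range is limited). The gripper opens to 85 mm and grips with 20 to 120 N. Pads are 22 mm wide; open, the fingers measure 114 mm over their backs; the gripper's body (76 mm by 85 mm) begins 54 mm behind the grasp point. The pads swing forward as they close: fully open they stand 13 mm farther back than shut.
Start: joints at [-1.179, 0.615, -0.013, 1.423, 0.008, 1.103, -0.04], TCP at [0.264, 0.594, 0.256] pointing down, gripper open.
Joint ranges: [-3.12, 3.12], [-0.3, 2.06], [-1.34, 1.32], [0.26, 2.42], [-1.36, 4.5], [0.01, 1.98], [-2.84, 2.84]. Speed limits (rad/s): [2.79, 2.79, 3.14, 3.14, 3.14, 3.14, 3.14].

### API

Orientations are given as a 3x3 rotation matrix whose columns are the frame's x, y, z axes.
In Python, from plant import env gives the robot as it stands. The module is installed in compiled form; this text tells all that it offers.
- The arm moves only by the tool servo_tool, never from a script. Its argument "series" is a list of rows, each a list of 2 entries, a list of its own where there are three numbers: the shift along the tool's x, y, z normalised to -1 to 1, where 1 is 20 mm, then the turn, a rotation vector about the tool's x, y, z normalised to -1 to 1, where 1 is 0.08 rad. A call has 1 to 12 rows; each row shifts and turns the commanded pose from where the row before left it, along the tool's axes as they then stand; what a row does not reach is not made up. A row lasts 1/12 s, in which the tool goes at most 41.7 mm and 7.16 degrees, less where a joint would pass 70% of its speed; a pose out of reach is approached as far as the arm can. A call with a number of a shift or a turn outside -1 to 1 is refused whole. A call with a gripper value outside its range is refused whole. "jaw" is the finger opening in mm, from 0 to 85.4, set as the call begins (left out, the last holds). The fingers move at their own pace and stop on an object; the grip force is fixed at half the most. Time passes only in rows, so rows that do not move let the fingers close. It gives the time, the measured TCP pose, the force and the opening at its end, in the units of the state.
- env.get_state(): the state, without advancing time (a new reading comes with each control period).
- env.snapshot(name): name is "scene" or "top" or "wrist"; returns (picture, depth): 480x640x3 uint8, red, green, blue; 480x640 float32, m along the optical axis (not along the pixel's ray), 0 where there is no reading.
- env.camera_model(name): a dict with "mtx" (3x3 intrinsics, pixels), "R" (3x3) and "t" (3): a world point X has camera coordinates R X + t; the wrist camera has in their place "T_tool_cam" (4x4, takes a point from camera to tool coordinates, whose origin is the TCP and whose axes are the tool frame's). Camera axes: x right, y down, z forward; pixel columns grow to the right and rows downward; lengths in m; the calibration is good to about 2 mm. A picture is of the moment at which its call begins: read the wrist's pose just before it. camera_model takes no time and is no camera call.
- env.hand_in(): hands the job in, once; it reports no verdict.
The state is a dict: "time": time; "q": joint angles; "joint_vel": joint speeds; "tau": joint torques, N m; "position": TCP position; "eef_rot": TCP orientation; "force": force on the tool from outside, world axes, zero at the start; "ft_torque": the same for the moment, N m; "grip_width": finger opening in m.
Only numpy, scipy, OpenCV 4.12 (cv2) and the standard library are available. Lean on these libraries where they do the work, as an engineer would, in place of code of your own. Each camera call takes 0.05 s, during which the arm holds its last target. There are 200 camera calls.

## Working session

There is one attempt and no reset: what is moved stays moved. The work goes in short steps, Python scripts to look and compute and a tool call to move; the robot and the scene stay as the last step left them, time stands still between calls to the robot, and variables do not carry over. Pictures are saved under pics/ and viewed, about 8 in all and at most 12, crops included, and the job is handed in when it is done.

Besides the shell and the picture viewer there is one more tool, called after ">>>" by a JSON object that holds its "fn" and its "kwargs", one argument or row to a line. servo_tool: Moves the arm, as the interface text tells. Its arguments: {"type":"object","properties":{"series":{"type":"array","items":{"type":"array"}},"jaw":{"type":"number"}},"required":["series"]}

```bash
ls; mkdir -p pics
cat > h.py <<'E'
import numpy as np, cv2
from plant import env
np.set_printoptions(precision=4, suppress=True)
def snap(n,f=None):
    s=env.get_state(); im,d=env.snapshot(n); m=env.camera_model(n)
    if f: cv2.imwrite(f'pics/{f}.png',im[...,::-1])
    K=np.array(m['mtx'])
    v,u=np.mgrid[:480,:640]
    P=np.stack([(u-K[0,2])/K[0,0]*d,(v-K[1,2])/K[1,1]*d,d],-1)
    if 'R' in m: R=np.array(m['R']);t=np.array(m['t']); W=(P-t)@R
    else:
        T=np.array(m['T_tool_cam']); P=P@T[:3,:3].T+T[:3,3]
        W=P@np.array(s['eef_rot']).T+np.array(s['position'])
    W[d==0]=np.nan
    return im,W
E
python3 - <<'E'
from h import *
s=env.get_state()
for k in s: print(k,np.array(s[k]))
im,W=snap('top','top1'); np.savez('/tmp/top1.npz',im=im,W=W)
im2,W2=snap('scene','scene1'); np.savez('/tmp/scene1.npz',im=im2,W=W2)
for n in('top','scene'):
  m=env.camera_model(n); print(n,np.array(m['mtx']).tolist(), -np.array(m['R']).T@np.array(m['t']))
print(np.array(env.camera_model('wrist')['T_tool_cam']))
E
```

```text
pics
time 0.0
q [-1.1785  0.6159 -0.0126  1.425   0.0081  1.1034 -0.0404]
joint_vel [ 0.0001  0.0003 -0.0004  0.0003 -0.0007 -0.0009  0.0007]
tau [  0.0001 -46.9205   0.2587 -17.1037   0.0098   0.0096  -0.    ]
position [0.264  0.5932 0.2551]
eef_rot [[ 0.4066  0.9136 -0.001 ]
 [ 0.9136 -0.4066 -0.0024]
 [-0.0026  0.0001 -1.    ]]
force [-0.1464  0.2705 -0.1367]
ft_torque [-0.0483  0.0389 -0.0131]
grip_width 0.08529605344553345
top [[573.9467478104633, 0.0, 309.37813126684716], [0.0, 573.9467478104633, 239.197621060126], [0.0, 0.0, 1.0]] [0.475  0.0243 1.1166]
scene [[489.07674662251753, 0.0, 312.679581109227], [0.0, 489.07674662251753, 236.39095491785372], [0.0, 0.0, 1.0]] [ 1.1975 -0.3168  0.5438]
[[ 1.     -0.0013  0.0005 -0.0003]
 [ 0.0011  0.9452  0.3265 -0.0849]
 [-0.0009 -0.3265  0.9452 -0.1187]
 [ 0.      0.      0.      1.    ]]
```

View pics/top1.png

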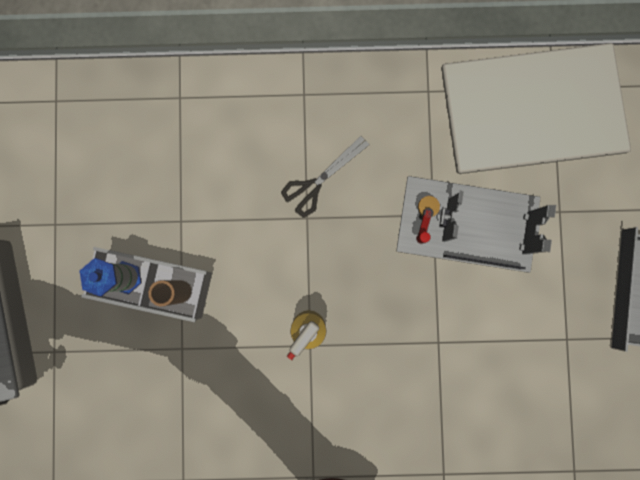

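View pics/scene1.png

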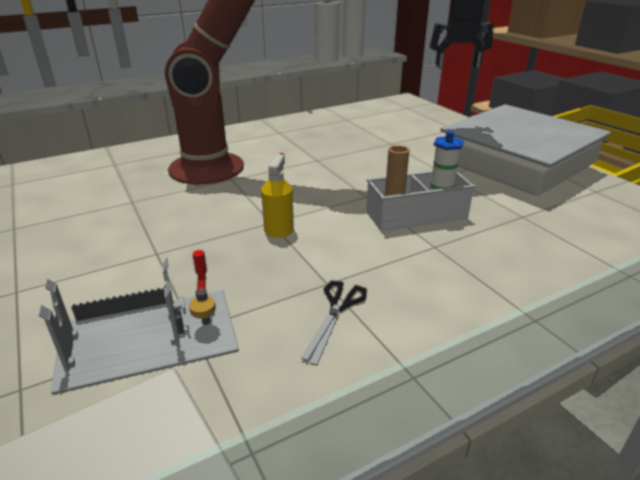

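Top view: roll in the left well (blue cap around 98,277), old core at (165,292), shears (325,175), sprayer (308,330), and dispenser around (470,225), with the red lever knob at (424,238). The scene view agrees.

```bash
cat > m.py <<'E'
from h import *
z=np.load('/tmp/top1.npz'); im=z['im'].astype(int); W=z['W']
r,g,b=im[...,0],im[...,1],im[...,2]; X,Y,Z=W[...,0],W[...,1],W[...,2]
def st(n,m): print(n,m.sum(),'min',np.nanmin(W[m],0),'max',np.nanmax(W[m],0),'mean',np.nanmean(W[m],0))
blue=(b>r+60)
st('cap',blue&(abs(Z-.168)<.008)); st('stub',blue&(abs(Z-.188)<.008))
v,u=np.mgrid[:480,:640]
st('floor',(u>220)&(u<270)&(v>80)&(v<200))
box=lambda a,b_,c,d:(u>=a)&(u<=b_)&(v>=c)&(v<=d)
red=(r>g+90)&(r>b+90)&box(380,460,170,270)
st('knob',red&(abs(Z-.109)<.008)); st('lever',red&(abs(Z-.069)<.012))
st('sprayer',box(270,340,280,370)&(Z>.03)); st('shears',box(260,390,120,230)&(Z>.008)&(Z<.03))
st('core',box(140,200,260,310)&(abs(Z-.162)<.008))
cad=box(60,230,230,340)&(abs(Z-.081)<.006); st('caddy',cad)
pl=box(390,560,160,290)
def rect(n,m):
    p=np.float32(W[m][:,:2]); c,wh,a=cv2.minAreaRect(p); print(n,m.sum(),np.array(c),np.array(wh),a)
rect('cadrect',cad)
rect('base',pl&(Z>.0035)&(Z<.012)&(r<190))
rect('plates_top',pl&(Z>.09)&(Z<.118)&~red)
rect('platesL',pl&(Z>.09)&(Z<.118)&~red&(u<490))
rect('platesR',pl&(Z>.09)&(Z<.118)&~red&(u>490))
rect('tear',pl&(Z>.03)&(Z<.045)&(v>235)&(u>430)&~red)
rect('knobtop',red&(abs(Z-.109)<.006))
# contact sheet
big=cv2.resize(z['im'][160:290,380:580][...,::-1],None,fx=4,fy=4,interpolation=cv2.INTER_CUBIC); cv2.imwrite('pics/c1.png',big)
E
python3 m.py
```

```text
cap 806 min [0.459  0.3514 0.1615] max [0.5188 0.4094 0.1725] mean [0.4887 0.3795 0.1673]
stub 68 min [0.4822 0.3741 0.1839] max [0.4953 0.3887 0.1901] mean [0.4888 0.3808 0.1871]
floor 5831 min [ 0.6359  0.101  -0.0094] max [0.8767 0.2003 0.0072] mean [ 0.7551  0.151  -0.0006]
knob 77 min [ 0.5389 -0.1831  0.1036] max [ 0.5552 -0.1666  0.1138] mean [ 0.5466 -0.1746  0.1086]
lever 41 min [ 0.5671 -0.1897  0.0651] max [ 0.5875 -0.1783  0.0715] mean [ 0.5756 -0.1842  0.0686]
sprayer 1227 min [0.344  0.0027 0.0302] max [0.418  0.0697 0.1621] mean [0.386  0.0369 0.126 ]
shears 661 min [ 0.5977 -0.0908  0.008 ] max [0.7443 0.0795 0.0167] mean [0.6632 0.0104 0.01  ]
core 252 min [0.4383 0.2543 0.1543] max [0.4814 0.297  0.1663] mean [0.46   0.2752 0.1605]
caddy 1157 min [0.4071 0.2161 0.075 ] max [0.5446 0.4404 0.087 ] mean [0.4731 0.3214 0.0801]
cadrect 1157 [0.4754 0.3291] [0.2106 0.0933] 76.35484313964844
base 6997 [ 0.5742 -0.2958] [0.3354 0.2508] 88.95948028564453
plates_top 504 [ 0.5735 -0.2861] [0.235  0.0962] 84.248779296875
platesL 193 [ 0.5696 -0.2209] [0.0536 0.1161] 46.356754302978516
platesR 311 [ 0.5564 -0.3931] [0.0133 0.084 ] 79.3959732055664
tear 254 [ 0.5203 -0.3063] [0.16   0.0605] 88.5151138305664
knobtop 77 [ 0.5464 -0.1749] [0.0156 0.0165] 59.5617561340332
```

View pics/c1.png

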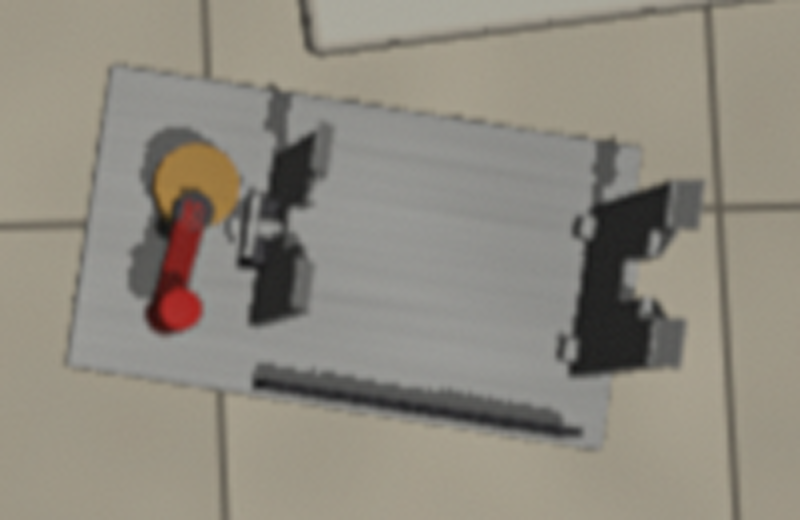

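```bash
cat > m2.py <<'E'
from h import *
from scipy.optimize import minimize
z=np.load('/tmp/top1.npz'); im=z['im'].astype(int); W=z['W']
r,g,b=im[...,0],im[...,1],im[...,2]
m=env.camera_model('top'); K=np.array(m['mtx']);R=np.array(m['R']);t=np.array(m['t'])
def proj(P): c=P@R.T+t; return c[:,:2]/c[:,2:]*[K[0,0],K[1,1]]+K[:2,2]
blue=(b>r+50).astype(np.uint8); blue[:, 135:]=0
best=[]
u,v=np.meshgrid(np.arange(640),np.arange(480))
def mask(cx,cy,a):
    k=np.arange(6)*np.pi/3+a+np.pi/6
    mm=np.zeros((480*4,640*4),np.uint8)
    for zz in(.160,.168):
        p=proj(np.c_[cx+.0325*np.cos(k),cy+.0325*np.sin(k),np.full(6,zz)])
        cv2.fillConvexPoly(mm,np.int32(np.round(p*4+1.5)),1)
    return mm[2::4,2::4]
top=blue.copy(); top[(W[...,2]<.155)&(W[...,2]>0)]=0
for a in np.radians(np.arange(0,60,4)):
    f=lambda c:(mask(c[0],c[1],a)!=top)[200:340,40:180].sum()
    c=min(((f((x,y)),x,y) for x in .489+np.arange(-4,5)*.001 for y in .380+np.arange(-4,5)*.001))
    best.append((c[0],np.degrees(a),c[1],c[2]))
for q in sorted(best)[:6]: print(q)
# dispenser base plate corners from crop
px=np.array([[115,65],[640,145],[602,449],[66,363]])/4-.375+[380,160]
ray=np.c_[(px-K[:2,2])/[K[0,0],K[1,1]],np.ones(4)]@R; o=-R.T@t
P=o+ray*((.006-o[2])/ray[:,2])[:,None]
L=np.array([[75,165],[75,-97],[-75,-97],[-75,165]])/1000
print(P); A=P[:,:2]; H=(L-L.mean(0)).T@(A-A.mean(0)); th=np.arctan2(H[0,1]-H[1,0],H[0,0]+H[1,1])
Rd=np.array([[np.cos(th),-np.sin(th)],[np.sin(th),np.cos(th)]]); c=A.mean(0)-Rd@L.mean(0)
print('disp yaw',np.degrees(th),'origin',c,'resid',A-(L@Rd.T+c))
print('axis',c+Rd@[0,.1256],'knob pred',c+Rd@[-.05,.1256])
E
python3 m2.py
```

```text
(np.int64(168), np.float64(44.0), np.float64(0.489), np.float64(0.381))
(np.int64(169), np.float64(36.0), np.float64(0.489), np.float64(0.381))
(np.int64(171), np.float64(40.0), np.float64(0.489), np.float64(0.379))
(np.int64(176), np.float64(32.0), np.float64(0.489), np.float64(0.38))
(np.int64(181), np.float64(48.00000000000001), np.float64(0.489), np.float64(0.381))
(np.int64(189), np.float64(28.0), np.float64(0.489), np.float64(0.381))
[[ 0.6738 -0.1679  0.006 ]
 [ 0.6281 -0.4216  0.006 ]
 [ 0.481  -0.3956  0.006 ]
 [ 0.5287 -0.1389  0.006 ]]
disp yaw -10.442981784863171 origin [ 0.5717 -0.3144] resid [[-0.0016 -0.0021]
 [ 0.0002  0.0018]
 [ 0.0006  0.0007]
 [ 0.0008 -0.0004]]
axis [ 0.5945 -0.1909] knob pred [ 0.5453 -0.1818]
```

```bash
cat > p.py <<'E'
from h import *
from scipy.spatial.transform import Rotation as Ro
def tool(az,tilt,xaz):
    "tool z: horizontal azimuth az (deg), tilt from down; tool x as near to azimuth xaz"
    a,t=np.radians([az,tilt]); zz=np.array([np.cos(a)*np.sin(t),np.sin(a)*np.sin(t),-np.cos(t)])
    x=np.array([np.cos(np.radians(xaz)),np.sin(np.radians(xaz)),0]); x-=zz*(x@zz); x/=np.linalg.norm(x)
    return np.c_[x,np.cross(zz,x),zz]
def plan(p,R,p0=None,R0=None,n=None,twist=None):
    if p0 is None:
        s=env.get_state(); p0=np.array(s['position']);R0=np.array(s['eef_rot'])
        print('q',np.array(s['q']),'t',round(s['time'],2),'F',np.array(s['force']),'w',s['grip_width'])
    p=np.array(p,float); w=Ro.from_matrix(R0.T@R).as_rotvec()
    if twist is not None: w=np.array(twist)
    d=R0.T@(p-p0)
    n=n or int(np.ceil(max(np.abs(d).max()/.019,np.abs(w).max()/.078,1)))
    while 1:
        Rs=[Ro.from_rotvec(w*k/n).as_matrix() for k in range(n+1)]
        v=np.linalg.solve(sum(Rs[:n]),d)
        if np.abs(v).max()<=.02: break
        n+=1
    v=np.round(v/.02,3); wr=np.round(w/n/.08,3)
    q=p0.copy();Rc=R0.copy();z=[]
    for k in range(n): q=q+Rc@(v*.02); Rc=Rc@Ro.from_rotvec(wr*.08).as_matrix(); z.append(q[2])
    print('n',n,'row',[v.tolist(),wr.tolist()],'zmin',round(min(z),3),'end',q,'mid..',)
    return p,R
E
python3 - <<'E'
from p import *
R0=np.array(env.get_state()['eef_rot']); 
a=plan([.56,.44,.30],tool(0,0,-50))
b=plan([.545,.428,.2085],tool(220,45,-50),*a)
c=plan(np.array([.489,.3805,.135])-.004*b[1][:,2],b[1],*b)
E
```

```text
q [-1.1785  0.6158 -0.0126  1.4248  0.0081  1.1034 -0.0404] t 0.1 F [-0.4489  0.1702  0.2435] w 0.08524750647407825
n 26 row [[0.606, 0.467, -0.087], [0.001, 0.001, 0.973]] zmin 0.257 end [0.5602 0.4401 0.3003] mid..
n 11 row [[-0.002, -0.065, 0.431], [-0.892, -0.0, 0.0]] zmin 0.209 end [0.545  0.428  0.2085] mid..
n 6 row [[0.003, -0.0, 0.832], [0.0, 0.0, 0.0]] zmin 0.138 end [0.4912 0.3823 0.1379] mid..
```

>>> {"fn": "servo_tool", "kwargs": {
  "series": [
    [[0.606,0.467,-0.087],[0,0,0.973]],
    [[0.606,0.467,-0.087],[0,0,0.973]],
    [[0.606,0.467,-0.087],[0,0,0.973]],
    [[0.606,0.467,-0.087],[0,0,0.973]],
    [[0.606,0.467,-0.087],[0,0,0.973]],
    [[0.606,0.467,-0.087],[0,0,0.973]],
    [[0.606,0.467,-0.087],[0,0,0.973]],
    [[0.606,0.467,-0.087],[0,0,0.973]],
    [[0.606,0.467,-0.087],[0,0,0.973]],
    [[0.606,0.467,-0.087],[0,0,0.973]],
    [[0.606,0.467,-0.087],[0,0,0.973]],
    [[0.606,0.467,-0.087],[0,0,0.973]]
  ],
  "jaw": 85
}}

```text
time: 1.1
position: [0.4413, 0.6055, 0.2761]
eef_rot: [[0.977, 0.213, -0.001], [0.213, -0.977, -0.001], [-0.002, 0.001, -1.0]]
force: [0.4, -0.6, -0.0]
grip_width: 0.0849
```

>>> {"fn": "servo_tool", "kwargs": {
  "series": [
    [[0.606,0.467,-0.087],[0,0,0.973]],
    [[0.606,0.467,-0.087],[0,0,0.973]],
    [[0.606,0.467,-0.087],[0,0,0.973]],
    [[0.606,0.467,-0.087],[0,0,0.973]],
    [[0.606,0.467,-0.087],[0,0,0.973]],
    [[0.606,0.467,-0.087],[0,0,0.973]],
    [[0.606,0.467,-0.087],[0,0,0.973]],
    [[0.606,0.467,-0.087],[0,0,0.973]],
    [[0.606,0.467,-0.087],[0,0,0.973]],
    [[0.606,0.467,-0.087],[0,0,0.973]],
    [[0.606,0.467,-0.087],[0,0,0.973]],
    [[0.606,0.467,-0.087],[0,0,0.973]]
  ]
}}

```text
time: 2.1
position: [0.5557, 0.4699, 0.2971]
eef_rot: [[0.752, -0.659, -0.001], [-0.659, -0.752, -0.001], [-0.0, 0.002, -1.0]]
force: [-0.3, 0.1, 0.2]
grip_width: 0.085
```

>>> {"fn": "servo_tool", "kwargs": {
  "series": [
    [[0.606,0.467,-0.087],[0,0,0.973]],
    [[0.606,0.467,-0.087],[0,0,0.973]]
  ]
}}

```text
time: 2.27
position: [0.5605, 0.4396, 0.3006]
eef_rot: [[0.64, -0.768, -0.001], [-0.768, -0.64, -0.001], [-0.0, 0.002, -1.0]]
force: [0.0, -0.6, -0.0]
grip_width: 0.0849
```

>>> {"fn": "servo_tool", "kwargs": {
  "series": [
    [[0,-0.065,0.431],[-0.892,0,0]],
    [[0,-0.065,0.431],[-0.892,0,0]],
    [[0,-0.065,0.431],[-0.892,0,0]],
    [[0,-0.065,0.431],[-0.892,0,0]],
    [[0,-0.065,0.431],[-0.892,0,0]],
    [[0,-0.065,0.431],[-0.892,0,0]],
    [[0,-0.065,0.431],[-0.892,0,0]],
    [[0,-0.065,0.431],[-0.892,0,0]],
    [[0,-0.065,0.431],[-0.892,0,0]],
    [[0,-0.065,0.431],[-0.892,0,0]],
    [[0,-0.065,0.431],[-0.892,0,0]],
    [[0,0,0],[0,0,0]]
  ]
}}

```text
time: 3.27
position: [0.5151, 0.4037, 0.186]
eef_rot: [[0.643, -0.572, -0.51], [-0.766, -0.481, -0.426], [-0.002, 0.665, -0.747]]
force: [1.4, -0.3, -0.9]
grip_width: 0.0849
```

Run:
```python
from p import *
s=env.get_state(); print(np.array(s['position']),np.array(s['eef_rot']),s['time'])
R=tool(220,45,-50)
plan(np.array([.489,.3805,.135])-.004*R[:,2],R)
im,W=snap('wrist','w1')
```

```text
[0.5151 0.4037 0.186 ] [[ 0.6428 -0.5716 -0.51  ]
 [-0.766  -0.481  -0.4265]
 [-0.0015  0.6648 -0.747 ]] 3.2667
q [-0.7252  1.088   0.0864  0.802  -0.054   1.9809 -1.5306] t 3.27 F [ 1.4219 -0.2775 -0.8683] w 0.08489476034554842
n 4 row [[0.013, -0.117, 0.714], [-0.182, 0.003, 0.003]] zmin 0.138 end [0.4912 0.3823 0.1378] mid..
```

View pics/w1.png

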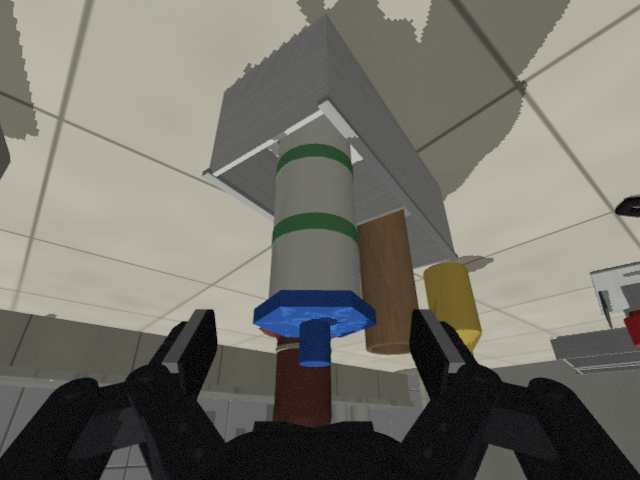

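Wrist view: the roll's stub (315,345) and blue cap are centred between the fingers (213 to 415), with the core at (385,290) clear to the right. Joint 6 is at its limit, so I'll use a 38° tilt.

Run:
```python
from p import *
R=tool(220,38,-50)
plan(np.array([.489,.3805,.134])-.004*R[:,2],R,n=6)
```

```text
q [-0.7255  1.0861  0.088   0.7972 -0.0542  1.9814 -1.5307] t 3.32 F [-0.1968 -0.4548  0.1463] w 0.08486090943271923
n 6 row [[0.006, -0.056, 0.508], [0.121, 0.0, 0.0]] zmin 0.137 end [0.4909 0.3821 0.1371] mid..
```

>>> {"fn": "servo_tool", "kwargs": {
  "series": [
    [[0,-0.056,0.508],[0.121,0,0]],
    [[0,-0.056,0.508],[0.121,0,0]],
    [[0,-0.056,0.508],[0.121,0,0]],
    [[0,-0.056,0.508],[0.121,0,0]],
    [[0,-0.056,0.508],[0.121,0,0]],
    [[0,-0.056,0.508],[0.121,0,0]],
    [[0,0,0],[0,0,0]],
    [[0,0,0],[0,0,0]]
  ]
}}

```text
time: 3.98
position: [0.4926, 0.3842, 0.1411]
eef_rot: [[0.643, -0.608, -0.465], [-0.766, -0.51, -0.392], [0.001, 0.608, -0.794]]
force: [0.8, 0.2, -0.6]
grip_width: 0.0847
```

Run:
```python
from p import *
R=tool(220,38,-50)
plan(np.array([.489,.3805,.134])-.004*R[:,2],R)
im,W=snap('wrist','w2')
```

```text
q [-0.7322  1.0216  0.0845  1.055  -0.0506  1.721  -1.5271] t 3.98 F [ 0.7719  0.2045 -0.641 ] w 0.08469351642779593
n 1 row [[0.025, -0.017, 0.237], [-0.119, -0.012, -0.007]] zmin 0.137 end [0.4909 0.3821 0.1371] mid..
```

View pics/w2.png

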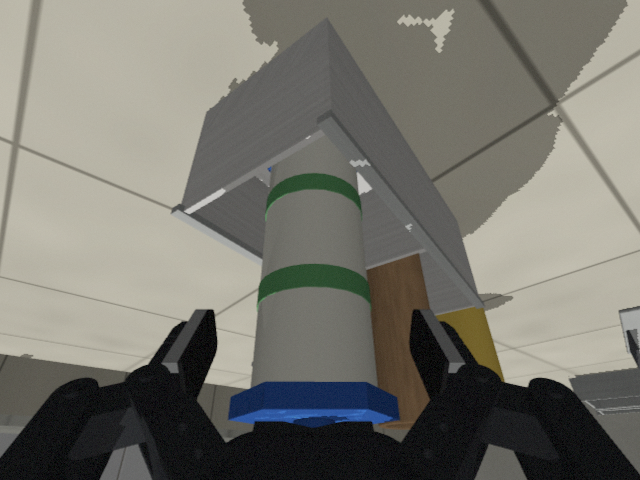

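```bash
cat > k.py <<'E'
import numpy as np
from scipy.optimize import least_squares
D=[(.6159,1.425,3.144,.6493,.2551),(1.0861,.7972,3.865,.6545,.186),(1.0216,1.055,3.798,.6247,.1411)]
def fk(L,q2,q24,S): return L[0]*np.sin(q2)+L[1]*np.sin(q24)+L[2]*np.sin(S), L[3]+L[0]*np.cos(q2)+L[1]*np.cos(q24)+L[2]*np.cos(S)
f=lambda L:np.ravel([np.subtract(fk(L,a,a+b,S),(r,z)) for a,b,S,r,z in D])
s=least_squares(f,[.4,.4,.2,.3]); print(s.x,s.fun)
def ik(r,z,tilt):
    "tilt outward +, rad"
    S=np.pi-tilt
    o=least_squares(lambda q:np.subtract(fk(s.x,q[0],q[0]+q[1],S),(r,z)),[.9,1.2],bounds=([-.3,.26],[2.06,2.42])); q=o.x
    return q[0],q[1],S-q.sum(),o.cost**.5
if __name__=='__main__':
  for t in(-38,-34,-30,-25,-20): print(t,[np.round(ik(.624,z,np.radians(t)),3).tolist() for z in(.14,.19,.24)])
  for r in(.55,.6,.65):
    for t in(50,60,70): print(r,t,np.round(ik(r,.028,np.radians(t)),3))
E
python3 k.py
```

```text
[0.55342608 0.37050472 0.28252636 0.2543577 ] [ 4.33073354e-05  6.37586771e-04  7.24310812e-04  5.43227579e-04
 -9.64960385e-04 -1.18081326e-03]
-38 [[1.026, 1.048, 1.731, 0.0], [0.979, 1.01, 1.816, 0.0], [0.94, 0.956, 1.909, 0.0]]
-34 [[0.986, 1.11, 1.639, 0.0], [0.939, 1.07, 1.726, 0.0], [0.899, 1.015, 1.821, 0.0]]
-30 [[0.947, 1.172, 1.546, 0.0], [0.899, 1.131, 1.635, 0.0], [0.858, 1.075, 1.732, 0.0]]
-25 [[0.899, 1.25, 1.428, 0.0], [0.85, 1.207, 1.52, 0.0], [0.809, 1.15, 1.619, 0.0]]
-20 [[0.854, 1.328, 1.309, 0.0], [0.804, 1.283, 1.403, 0.0], [0.761, 1.225, 1.504, 0.0]]
0.55 50 [ 0.977  2.42  -1.128  0.022]
0.55 60 [ 1.116  2.42  -1.441  0.036]
0.55 70 [ 1.272  2.42  -1.772  0.039]
0.6 50 [ 0.956  2.372 -1.058  0.   ]
0.6 60 [ 1.079e+00  2.420e+00 -1.405e+00  2.000e-03]
0.6 70 [ 1.214  2.42  -1.714  0.007]
0.65 50 [ 0.942  2.237 -0.911  0.   ]
0.65 60 [ 1.044  2.296 -1.246  0.   ]
0.65 70 [ 1.163  2.319 -1.562  0.   ]
```

```bash
cat > k3.py <<'E'
import numpy as np, itertools
from scipy.optimize import least_squares
from scipy.spatial.transform import Rotation as Ro
L=[.5534,.3705,.2825,.2544]
lo=np.array([-3.12,-.3,-1.34,.26,-1.36,.01,-2.84]);hi=np.array([3.12,2.06,1.32,2.42,4.5,1.98,2.84])
rz=lambda a:Ro.from_euler('z',a).as_matrix(); ry=lambda a:Ro.from_euler('y',a).as_matrix()
SG=(-1,-1,-1,-1)
def fk(q,sg=None,o7=0):
    s1,s3,s5,s7=sg or SG; ez=np.array([0,0,1.])
    R=rz(s1*q[0])@ry(q[1])@rz(s3*q[2]); p=ez*L[3]+R@ez*L[0]
    R=R@ry(q[3])@rz(s5*q[4]); p=p+R@ez*L[1]
    R=R@ry(q[5])@rz(s7*q[6]); p=p+R@ez*L[2]
    return p,R@rz(np.pi)   # tool x outward when q7=0, pointing down
def ik(p,R,q0):
    q0=np.clip(q0,lo+.02,hi-.02)
    def f(q):
        P,Q=fk(q); return np.r_[(P-p)*10,Ro.from_matrix(Q.T@R).as_rotvec()*3,(q-q0)*.003]
    o=least_squares(f,q0,bounds=(lo,hi)); P,Q=fk(o.x)
    return o.x,np.linalg.norm(P-p),np.linalg.norm(Ro.from_matrix(Q.T@R).as_rotvec())
E
cat > t.py <<'E'
from k3 import *; import k3
from p import tool
np.set_printoptions(precision=3,suppress=True)
D=[([-1.1785,.6159,-.0126,1.425,.0081,1.1034,-.0404],[.264,.5932,.2551],66),
([-.7255,1.0861,.088,.7972,-.0542,1.9814,-1.5307],[.5151,.4037,.186],(220,41.7,-50)),
([-.7322,1.0216,.0845,1.055,-.0506,1.721,-1.5271],[.4926,.3842,.1411],(220,37.4,-50))]
for sg in itertools.product((1,-1),repeat=4):
    e=0
    for q,p,t in D:
        R=tool(0,0,66) if t==66 else tool(*t)
        P,Q=fk(q,sg); e+=np.linalg.norm(P-p); e+=.3*np.linalg.norm(Ro.from_matrix(Q.T@R).as_rotvec())
    print(sg,round(e,3)) if e<.3 else 0
E
python3 t.py
```

```text
(-1, 1, 1, -1) 0.226
(-1, 1, -1, -1) 0.299
(-1, -1, 1, -1) 0.107
(-1, -1, -1, -1) 0.069
```

```bash
cat > t2.py <<'E'
from k3 import *
from p import tool
np.set_printoptions(precision=2,suppress=True)
q=[-.7322,1.0216,.0845,1.055,-.0506,1.721,-1.5271]
G=np.array([.489,.3805,.135])
def go(n,p,R,q):
    q2,e,w=ik(p,R,q); print(n,q2,'err %.4f %.3f'%(e,w)); return q2
for az,sp in((-80,45),(-80,40),(-20,45)):
  print(az,sp)
  R=tool(az,sp,az+90); qa=go('pre',G-.104*R[:,2],R,[-.73,.9,0,1.2,0.0,1.2,0])
  qb=go('grasp',G-.004*R[:,2],R,qa); qc=go('lift',G-.004*R[:,2]+[0,0,.1],R,qb)
  for P in ([.60,.26,.2],[.62,.22,.2]):
   for dy in(0,20,40,60):
    print(P,dy)
    R1=tool(az+dy,sp,az+90+dy); q1=go('yawed',np.array(P),R1,qc)
    Rv=tool(az+dy,0,az+90+dy); q2=go('vert',np.array(P),Rv,q1)
    R2=tool(az+180+dy,90-sp,az+90+dy); q3=go('flat',np.array(P),R2,q2)
    go('down',np.array(P)-[0,0,.17],R2,q3)
E
python3 t2.py
```

```text
-80 45
pre [-1.14  0.99  0.41  1.07  0.26  1.63 -0.69] err 0.0000 0.000
grasp [-1.11  0.99  0.42  1.31  0.28  1.38 -0.73] err 0.0000 0.000
lift [-1.11  0.88  0.44  1.24  0.31  1.53 -0.65] err 0.0000 0.000
[0.6, 0.26, 0.2] 0
yawed [-0.9   0.91  0.46  1.31  0.38  1.32 -0.53] err 0.0000 0.000
vert [-0.48  0.68  0.13  1.48 -0.1   0.99 -0.15] err 0.0000 0.000
flat [ 0.09  0.77 -0.33  1.61 -0.71  0.95  0.49] err 0.0000 0.000
down [ 0.12  1.03 -0.38  1.66 -0.75  0.71  0.71] err 0.0000 0.000
[0.6, 0.26, 0.2] 20
yawed [-0.95  0.81  0.43  1.53  0.56  1.02 -0.45] err 0.0000 0.000
vert [-0.4   0.67 -0.02  1.48  0.01  0.99  0.1 ] err 0.0000 0.000
flat [ 0.08  0.87 -0.41  1.39 -0.47  1.22  0.52] err 0.0000 0.000
down [ 0.08  1.09 -0.39  1.44 -0.45  1.    0.67] err 0.0000 0.000
[0.6, 0.26, 0.2] 40
yawed [-0.97  0.72  0.42  1.75  0.81  0.71 -0.42] err 0.0000 0.000
vert [-0.31  0.68 -0.18  1.48  0.13  0.99  0.35] err 0.0000 0.000
flat [ 0.03  0.97 -0.48  1.16 -0.27  1.51  0.61] err 0.0000 0.000
down [ 0.03  1.17 -0.45  1.22 -0.22  1.29  0.72] err 0.0000 0.000
[0.6, 0.26, 0.2] 60
yawed [-0.99  0.66  0
[... 5660 characters left out ...]
t [-0.15  1.09 -0.34  0.81  0.    1.98  1.14] err 0.0051 0.021
down [-0.16  1.29 -0.32  0.83  0.04  1.79  1.19] err 0.0000 0.000
[0.62, 0.22, 0.2] 40
yawed [ 0.05  0.61 -0.58  2.12  2.39  0.43 -0.7 ] err 0.0000 0.000
vert [ 0.23  1.03 -1.33  1.47  1.    1.42  0.8 ] err 0.0000 0.000
flat [-0.35  1.07  0.01  0.83  0.    1.98  1.58] err 0.0128 0.052
down [-0.35  1.29  0.01  0.78 -0.    1.86  1.58] err 0.0000 0.000
[0.62, 0.22, 0.2] 60
yawed [ 0.38  0.74 -0.92  2.07  2.33  0.27 -0.17] err 0.0000 0.000
vert [ 0.24  1.04 -1.34  1.47  1.01  1.43  1.14] err 0.0000 0.000
flat [-0.53  1.1   0.35  0.81  0.    1.98  2.02] err 0.0044 0.018
down [-0.53  1.29  0.33  0.83 -0.05  1.79  1.97] err 0.0000 0.000
```

Model fits. Laying by tilting sideways (tool azimuth −80°, 45° each way) is feasible, so I'll re-approach that way.

Run:
```python
from p import *
s=env.get_state(); R0=np.array(s['eef_rot'])
a=plan(np.array(s['position'])-.13*R0[:,2],R0)
R=tool(-80,45,10); G=np.array([.489,.3805,.135])
b=plan(G-.14*R[:,2],R,*a,n=15)
c=plan(G-.004*R[:,2],R,*b)
```

```text
q [-0.7322  1.0217  0.0843  1.0542 -0.0506  1.7211 -1.5271] t 4.03 F [0.8292 0.4852 0.6795] w 0.08489636471814294
n 7 row [[0.0, -0.0, -0.929], [0.0, 0.0, 0.0]] zmin 0.156 end [0.5532 0.4353 0.2444] mid..
n 15 row [[-0.32, -0.044, 0.002], [-0.1, 0.575, -0.657]] zmin 0.234 end [0.4718 0.478  0.2341] mid..
n 8 row [[-0.0, 0.0, 0.85], [0.0, 0.0, 0.0]] zmin 0.138 end [0.4885 0.3833 0.1378] mid..
```

>>> {"fn": "servo_tool", "kwargs": {
  "series": [
    [[0,0,-0.9],[0.1,0,0]],
    [[0,0,-0.9],[0.2,0,0]],
    [[0,0,-0.9],[0.3,0,0]],
    [[0,0,-0.9],[0.3,0,0]],
    [[0,0,-0.9],[0.4,0,0]],
    [[0,0,-0.9],[0.4,0,0]],
    [[0,0,-0.9],[0.4,0,0]]
  ]
}}

```text
time: 4.62
position: [0.5472, 0.4302, 0.2456]
eef_rot: [[0.643, -0.678, -0.356], [-0.766, -0.569, -0.3], [0.001, 0.465, -0.885]]
force: [-0.6, 0.2, -0.0]
grip_width: 0.0851
```

Run:
```python
from p import *
R=tool(-80,45,10); G=np.array([.489,.3805,.135])
b=plan(G-.14*R[:,2],R,n=14)
c=plan(G-.004*R[:,2],R,*b)
```

```text
q [-0.726   0.9902  0.0909  0.7557 -0.059   1.8819 -1.5341] t 4.62 F [-0.5939  0.1668 -0.0089] w 0.08508856513220063
n 14 row [[-0.33, -0.067, -0.008], [-0.244, 0.556, -0.756]] zmin 0.234 end [0.4719 0.4778 0.2339] mid..
n 8 row [[-0.0, 0.0, 0.85], [0.0, 0.0, 0.0]] zmin 0.138 end [0.4885 0.3833 0.1378] mid..
```

>>> {"fn": "servo_tool", "kwargs": {
  "series": [
    [[-0.33,-0.067,-0.008],[-0.244,0.556,-0.756]],
    [[-0.33,-0.067,-0.008],[-0.244,0.556,-0.756]],
    [[-0.33,-0.067,-0.008],[-0.244,0.556,-0.756]],
    [[-0.33,-0.067,-0.008],[-0.244,0.556,-0.756]],
    [[-0.33,-0.067,-0.008],[-0.244,0.556,-0.756]],
    [[-0.33,-0.067,-0.008],[-0.244,0.556,-0.756]],
    [[-0.33,-0.067,-0.008],[-0.244,0.556,-0.756]],
    [[-0.33,-0.067,-0.008],[-0.244,0.556,-0.756]],
    [[-0.33,-0.067,-0.008],[-0.244,0.556,-0.756]],
    [[-0.33,-0.067,-0.008],[-0.244,0.556,-0.756]],
    [[-0.33,-0.067,-0.008],[-0.244,0.556,-0.756]],
    [[-0.33,-0.067,-0.008],[-0.244,0.556,-0.756]]
  ]
}}

```text
time: 5.62
position: [0.4842, 0.4768, 0.2348]
eef_rot: [[0.999, 0.01, 0.033], [0.03, -0.734, -0.678], [0.017, 0.679, -0.734]]
force: [0.3, -0.4, -0.2]
grip_width: 0.0849
```

>>> {"fn": "servo_tool", "kwargs": {
  "series": [
    [[-0.33,-0.067,-0.008],[-0.244,0.556,-0.756]],
    [[-0.33,-0.067,-0.008],[-0.244,0.556,-0.756]],
    [[0,0,0],[0,0,0]]
  ]
}}

```text
time: 5.87
position: [0.4673, 0.48, 0.2325]
eef_rot: [[0.984, 0.132, 0.122], [0.18, -0.695, -0.696], [-0.007, 0.707, -0.708]]
force: [-0.7, 1.0, 0.7]
grip_width: 0.0848
```

Run:
```python
from p import *
R=tool(-80,45,10); G=np.array([.489,.3805,.135])
print(np.array(env.get_state()['position']))
c=plan(G-.004*R[:,2],R,n=8)
snap('wrist','w3')
```

```text
[0.4673 0.48   0.2325]
q [-1.0529  0.9736  0.0651  0.9681  0.4594  1.7997 -0.8501] t 5.87 F [-0.7064  1.0354  0.6521] w 0.08484758826318355
n 8 row [[0.025, 0.019, 0.855], [-0.001, 0.0, 0.015]] zmin 0.138 end [0.4884 0.3834 0.1379] mid..
```

View pics/w3.png

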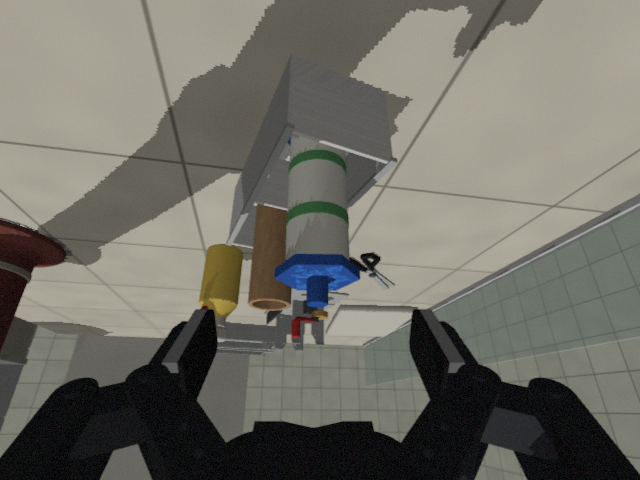

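Roll centred (stub 317,290) between the fingers; core is clear. Approaching and closing.

>>> {"fn": "servo_tool", "kwargs": {
  "series": [
    [[0.025,0.02,0.855],[0,0,0]],
    [[0.025,0.02,0.855],[0,0,0]],
    [[0.025,0.02,0.855],[0,0,0]],
    [[0.025,0.02,0.855],[0,0,0]],
    [[0.025,0.02,0.855],[0,0,0]],
    [[0.025,0.02,0.855],[0,0,0]],
    [[0.025,0.02,0.855],[0,0,0]],
    [[0.025,0.02,0.855],[0,0,0]],
    [[0,0,0.1],[0,0,0.1]],
    [[0,0,0],[0,0,0]]
  ]
}}

```text
time: 6.75
position: [0.4936, 0.3772, 0.1369]
eef_rot: [[0.986, 0.113, 0.119], [0.164, -0.696, -0.699], [0.004, 0.709, -0.705]]
force: [-0.1, -0.3, 1.1]
grip_width: 0.0848
```

Run:
```python
from p import *
R=tool(-80,45,10); G=np.array([.489,.3805,.135])
print(np.array(env.get_state()['position']))
c=plan(G-.004*R[:,2],R)
```

```text
[0.4936 0.3772 0.1369]
q [-0.9623  0.9568  0.0778  1.3125  0.4961  1.4685 -0.942 ] t 6.75 F [-0.0551 -0.3179  1.0593] w 0.08481365793581062
n 1 row [[-0.2, -0.207, -0.277], [0.042, 0.058, -0.12]] zmin 0.138 end [0.4885 0.3833 0.1378] mid..
```

>>> {"fn": "servo_tool", "kwargs": {
  "series": [
    [[-0.2,-0.2,-0.2],[0,0,-0.1]],
    [[0,0,0],[0,0,0]],
    [[0,0,0],[0,0,0]]
  ]
}}

```text
time: 7.0
position: [0.4864, 0.3858, 0.1371]
eef_rot: [[0.984, 0.127, 0.122], [0.176, -0.696, -0.696], [-0.003, 0.707, -0.708]]
force: [0.1, 0.1, -0.1]
grip_width: 0.0847
```

>>> {"fn": "servo_tool", "kwargs": {
  "series": [
    [[0,0,0],[0,0,0]],
    [[0,0,0],[0,0,0]],
    [[0,0,0],[0,0,0]],
    [[0,0,0],[0,0,0]],
    [[0,0,0],[0,0,0]],
    [[0,0,0],[0,0,0]],
    [[0,0,0],[0,0,0]],
    [[0,0,0],[0,0,0]],
    [[0,0,0],[0,0,0]],
    [[0,0,0],[0,0,0]]
  ],
  "jaw": 30
}}

```text
time: 7.83
position: [0.4874, 0.3836, 0.1371]
eef_rot: [[0.985, 0.125, 0.121], [0.174, -0.694, -0.698], [-0.003, 0.709, -0.706]]
force: [1.0, 1.9, 3.9]
grip_width: 0.0487
```

Run:
```python
from p import *
R=tool(-80,45,10); s=env.get_state(); p=np.array(s['position']); print(p)
c=plan(p+[0,0,.13],np.array(s['eef_rot']))
```

```text
[0.4874 0.3836 0.1371]
q [-0.9721  0.9566  0.072   1.3108  0.4942  1.4741 -0.9404] t 7.83 F [0.9605 1.9025 3.9418] w 0.048686251139106504
n 5 row [[-0.004, 0.921, -0.917], [0.0, 0.0, 0.0]] zmin 0.163 end [0.4873 0.3836 0.2671] mid..
```

>>> {"fn": "servo_tool", "kwargs": {
  "series": [
    [[0,0.4,-0.4],[0,0,0]],
    [[0,0.4,-0.4],[0,0,0]],
    [[0,0.4,-0.4],[0,0,0]],
    [[0,0.4,-0.4],[0,0,0]],
    [[0,0.4,-0.4],[0,0,0]],
    [[0,0.4,-0.4],[0,0,0]],
    [[0,0.4,-0.4],[0,0,0]],
    [[0,0.4,-0.4],[0,0,0]],
    [[0,0.4,-0.4],[0,0,0]],
    [[0,0.4,-0.4],[0,0,0]],
    [[0,0.4,-0.4],[0,0,0]],
    [[0,0,0],[0,0,0]]
  ]
}}

```text
time: 8.83
position: [0.4883, 0.3843, 0.2642]
eef_rot: [[0.985, 0.123, 0.123], [0.174, -0.696, -0.696], [0.0, 0.707, -0.707]]
force: [0.7, -0.9, -2.7]
grip_width: 0.0489
```

Run:
```python
from p import *
R=tool(-80,45,10); s=env.get_state(); p=np.array(s['position']); print(p)
a=plan([.585,.32,.26],np.array(s['eef_rot']))
b=plan([.60,.31,.20],tool(100,45,10),*a,n=24)
snap('wrist','w4')
```

```text
[0.4883 0.3843 0.2642]
q [-0.9745  0.8237  0.0804  1.2157  0.5001  1.6672 -0.8268] t 8.83 F [ 0.749  -0.919  -2.7303] w 0.04892674607886787
n 5 row [[0.841, 0.537, 0.596], [0.0, 0.0, 0.0]] zmin 0.26 end [0.585  0.32   0.2601] mid..
n 24 row [[0.027, 0.024, 0.14], [0.818, -0.0, 0.0]] zmin 0.2 end [0.5999 0.3101 0.1999] mid..
```

View pics/w4.png

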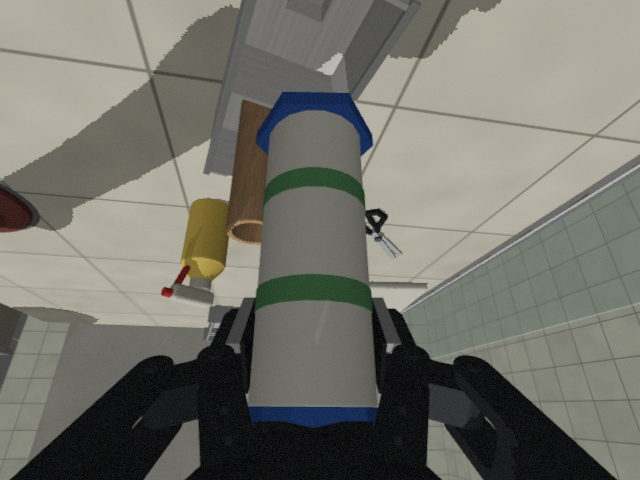

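Roll is held straight in the grip with a flat of its cap facing the camera; clear of the caddy and core.

Run:
```python
from p import *
s=env.get_state(); p=np.array(s['position'])
a=plan([.63,.25,.265],np.array(s['eef_rot']),n=10)
b=plan([.63,.24,.20],tool(100,45,10),*a,n=24)
from k3 import ik
for t in range(45,-50,-15):
    q,e,w=ik(np.array([.63,.25,.22]),tool(-80,t,10),s['q']); print(t,q,round(e,4),round(w,3))
```

```text
q [-0.9745  0.8251  0.0801  1.2176  0.4993  1.6656 -0.8273] t 8.88 F [-0.3221 -0.2486 -3.384 ] w 0.048649195867270865
n 10 row [[0.583, 0.563, 0.546], [0.0, 0.0, 0.0]] zmin 0.263 end [0.63   0.25   0.2649] mid..
n 24 row [[-0.004, 0.018, 0.151], [0.818, 0.001, 0.0]] zmin 0.2 end [0.6298 0.2399 0.2   ] mid..
45 [-0.7011  0.8795  0.1224  1.2281  0.6094  1.4461 -0.6383] 0.0 0.0
30 [-0.5906  0.7942  0.0393  1.2772  0.4705  1.3127 -0.5639] 0.0 0.0
15 [-0.4519  0.7306 -0.0559  1.3292  0.3089  1.1845 -0.4524] 0.0 0.0
0 [-0.2841  0.6968 -0.1752  1.3808  0.1275  1.0749 -0.3054] 0.0 0.0
-15 [-0.0912  0.7021 -0.3296  1.4287 -0.0566  0.9943 -0.1376] 0.0 0.0
-30 [ 0.1173  0.7585 -0.5313  1.4697 -0.2044  0.9406  0.0158] 0.0 0.0
-45 [ 0.3358  0.894  -0.8163  1.5013 -0.2315  0.8919  0.0822] 0.0 0.0
```

>>> {"fn": "servo_tool", "kwargs": {
  "series": [
    [[0.58,0.56,0.546],[0,0,0]],
    [[0.58,0.56,0.546],[0,0,0]],
    [[0.58,0.56,0.546],[0,0,0]],
    [[0.58,0.56,0.546],[0,0,0]],
    [[0.58,0.56,0.546],[0,0,0]],
    [[0.58,0.56,0.546],[0,0,0]],
    [[0.58,0.56,0.546],[0,0,0]],
    [[0.58,0.56,0.546],[0,0,0]],
    [[0.58,0.56,0.546],[0,0,0]],
    [[0.58,0.56,0.546],[0,0,0]]
  ]
}}

```text
time: 9.72
position: [0.6302, 0.2486, 0.2629]
eef_rot: [[0.985, 0.126, 0.12], [0.174, -0.694, -0.698], [-0.004, 0.709, -0.706]]
force: [-0.7, 0.4, -4.3]
grip_width: 0.049
```

>>> {"fn": "servo_tool", "kwargs": {
  "series": [
    [[0,0.02,0.15],[0.4,0,0]],
    [[0,0.02,0.15],[0.82,0,0]],
    [[0,0.02,0.15],[0.82,0,0]],
    [[0,0.02,0.15],[0.82,0,0]],
    [[0,0.02,0.15],[0.82,0,0]],
    [[0,0.02,0.15],[0.82,0,0]],
    [[0,0.02,0.15],[0.82,0,0]],
    [[0,0.02,0.15],[0.82,0,0]],
    [[0,0.02,0.15],[0.82,0,0]],
    [[0,0.02,0.15],[0.82,0,0]],
    [[0,0.02,0.15],[0.82,0,0]],
    [[0,0.02,0.15],[0.82,0,0]]
  ]
}}

```text
time: 10.72
position: [0.6325, 0.229, 0.2338]
eef_rot: [[0.985, 0.174, 0.002], [0.174, -0.984, -0.034], [-0.004, 0.034, -0.999]]
force: [0.1, -0.1, -3.0]
grip_width: 0.0488
```

>>> {"fn": "servo_tool", "kwargs": {
  "series": [
    [[0,0.02,0.15],[0.82,0,0]],
    [[0,0.02,0.15],[0.82,0,0]],
    [[0,0.02,0.15],[0.82,0,0]],
    [[0,0.02,0.15],[0.82,0,0]],
    [[0,0.02,0.15],[0.82,0,0]],
    [[0,0.02,0.15],[0.82,0,0]],
    [[0,0.02,0.15],[0.82,0,0]],
    [[0,0.02,0.15],[0.82,0,0]],
    [[0,0,0],[0.4,0,0]],
    [[0,0,0],[0,0,0]],
    [[0,0,0],[0,0,0]]
  ]
}}

```text
time: 11.63
position: [0.6323, 0.2305, 0.2091]
eef_rot: [[0.985, 0.148, -0.09], [0.173, -0.855, 0.489], [-0.004, -0.497, -0.868]]
force: [0.4, 0.6, -3.2]
grip_width: 0.0486
```

```bash
cat > rl.py <<'E'
from h import *
def roll(f=None):
    im,W=snap('top',f); im=im.astype(int); r,g,b=im[...,0],im[...,1],im[...,2]
    m=(b>r+50)&(b>g+20)
    n,l,st,c=cv2.connectedComponentsWithStats(m.astype(np.uint8))
    for k in range(1,n):
        if st[k,4]>40:
            P=W[l==k]; print('blue',st[k,4],c[k],'mean',np.nanmean(P,0),'zmax',np.nanpercentile(P[:,2],97),'zmin',np.nanpercentile(P[:,2],3))
    return im,W
E
python3 - <<'E'
from p import *
from rl import roll
s=env.get_state(); p=np.array(s['position']); print(p,np.array(s['eef_rot']))
plan(p-[0,0,.1],tool(100,45,10))
roll('t5'); snap('scene','s5')
E
```

```text
[0.6323 0.2305 0.2091] [[ 0.9849  0.1482 -0.0898]
 [ 0.1733 -0.8549  0.4889]
 [-0.0043 -0.4971 -0.8677]]
q [ 0.0923  0.762  -0.4895  1.4668 -0.2329  0.9406  0.0398] t 11.63 F [ 0.3906  0.5761 -3.226 ] w 0.04857374245967982
n 5 row [[0.003, 0.588, 0.812], [0.663, 0.008, -0.007]] zmin 0.109 end [0.6323 0.2305 0.1091] mid..
blue 142 [114.338  202.2958] mean [0.6084 0.3418 0.196 ] zmax 0.20542885608328412 zmin 0.1754697468151042
```

View pics/s5.png

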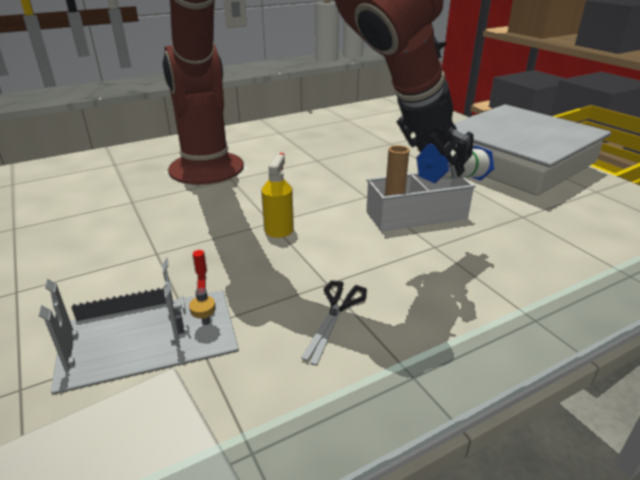

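>>> {"fn": "servo_tool", "kwargs": {
  "series": [
    [[0,0,0],[0.6,0,0]],
    [[0,0,0],[0.6,0,0]],
    [[0,0,0],[0.6,0,0]],
    [[0,0,0],[0.6,0,0]],
    [[0,0,0],[0.6,0,0]],
    [[0,0,0],[0.4,0,0]],
    [[0,0,0],[0,0,0]],
    [[0,0,0],[0,0,0]]
  ]
}}

```text
time: 12.4
position: [0.632, 0.2321, 0.2095]
eef_rot: [[0.985, 0.12, -0.127], [0.174, -0.691, 0.701], [-0.004, -0.713, -0.701]]
force: [0.6, 0.1, -5.0]
grip_width: 0.049
```

Run:
```python
from p import *
from rl import roll
s=env.get_state(); p=np.array(s['position']); print(p,np.array(s['eef_rot']))
plan(p-[0,0,.15],tool(100,45,10))
im,W=roll()
# roll elevation: fit ridge of white/green cylinder between grasp and far cap
m=(W[...,2]>.15)&(W[...,0]>.57)&(W[...,0]<.66)&(W[...,1]>.26)&(W[...,1]<.345)
P=W[m]; 
for y in np.arange(.27,.345,.015):
    q=P[abs(P[:,1]-y)<.005]; print(y,len(q), np.nanpercentile(q[:,2],[50,95]) if len(q) else '')
```

```text
[0.632  0.2321 0.2095] [[ 0.9847  0.1196 -0.1269]
 [ 0.1743 -0.6911  0.7014]
 [-0.0038 -0.7128 -0.7014]]
q [ 0.2617  0.8613 -0.6566  1.4885 -0.3933  0.9281  0.2155] t 12.4 F [ 0.5613  0.0851 -4.9541] w 0.049037782000803755
n 6 row [[0.003, 0.888, 0.88], [-0.017, 0.007, -0.005]] zmin 0.059 end [0.632  0.2321 0.0594] mid..
blue 208 [106.0673 199.7981] mean [0.6084 0.3449 0.2251] zmax 0.23544976867622813 zmin 0.21042505564787814
0.27 201 [0.226  0.2303]
0.28500000000000003 209 [0.2262 0.2313]
0.30000000000000004 198 [0.2266 0.2314]
0.31500000000000006 200 [0.2265 0.231 ]
0.33000000000000007 233 [0.2261 0.2315]
```

Roll is level (top 0.231 all along, cap flat up at 0.235). Lowering.

>>> {"fn": "servo_tool", "kwargs": {
  "series": [
    [[0,0.595,0.59],[0,0,0]],
    [[0,0.595,0.59],[0,0,0]],
    [[0,0.595,0.59],[0,0,0]],
    [[0,0.595,0.59],[0,0,0]],
    [[0,0.595,0.59],[0,0,0]],
    [[0,0.595,0.59],[0,0,0]],
    [[0,0.595,0.59],[0,0,0]],
    [[0,0.595,0.59],[0,0,0]],
    [[0,0.595,0.59],[0,0,0]],
    [[0,0.595,0.59],[0,0,0]],
    [[0,0,0],[0,0,0]],
    [[0,0,0],[0,0,0]]
  ]
}}

```text
time: 13.45
position: [0.6305, 0.2325, 0.0404]
eef_rot: [[0.985, 0.117, -0.129], [0.173, -0.69, 0.702], [-0.007, -0.714, -0.7]]
force: [0.4, -0.4, -4.1]
grip_width: 0.0484
```

Run:
```python
from p import *
from rl import roll
s=env.get_state(); p=np.array(s['position']); print(p,np.array(s['eef_rot'])[:,2],np.array(s['force']))
plan([p[0],p[1],.0315],tool(100,45,10))
im,W=roll()
P=W[(W[...,2]>.02)&(W[...,0]>.57)&(W[...,0]<.66)&(W[...,1]>.26)&(W[...,1]<.35)]
for y in (.275,.29,.305,.32,.335):
    q=P[abs(P[:,1]-y)<.005]; print(y,np.nanpercentile(q[:,2],[50,95]))
```

```text
[0.6305 0.2325 0.0404] [-0.1286  0.7024 -0.7   ] [ 0.4084 -0.4027 -4.0859]
q [ 0.2549  1.1014 -0.6392  1.5467 -0.3615  0.7022  0.3683] t 13.45 F [ 0.4084 -0.4027 -4.0859] w 0.04842619806273358
n 1 row [[0.003, 0.316, 0.31], [-0.124, 0.059, -0.063]] zmin 0.032 end [0.6305 0.2325 0.0315] mid..
blue 144 [138.2292 212.8819] mean [0.6077 0.3456 0.0563] zmax 0.06759652328182861 zmin 0.04111641619534515
0.275 [0.0572 0.0619]
0.29 [0.0574 0.0622]
0.305 [0.0578 0.0625]
0.32 [0.0582 0.0634]
0.335 [0.0576 0.0659]
```

>>> {"fn": "servo_tool", "kwargs": {
  "series": [
    [[0,0.05,0.05],[0,0,0]],
    [[0,0.05,0.05],[0,0,0]],
    [[0,0.05,0.05],[0,0,0]],
    [[0,0.05,0.05],[0,0,0]],
    [[0,0.05,0.05],[0,0,0]],
    [[0,0,0],[0,0,0]]
  ]
}}

```text
time: 14.0
position: [0.6309, 0.2326, 0.0347]
eef_rot: [[0.985, 0.119, -0.127], [0.174, -0.691, 0.702], [-0.004, -0.713, -0.701]]
force: [-0.2, -0.9, -3.5]
grip_width: 0.0487
```

>>> {"fn": "servo_tool", "kwargs": {
  "series": [
    [[0,0.035,0.035],[0,0,0]],
    [[0,0.035,0.035],[0,0,0]],
    [[0,0,0],[0,0,0]]
  ]
}}

```text
time: 14.25
position: [0.631, 0.2329, 0.0329]
eef_rot: [[0.985, 0.119, -0.127], [0.174, -0.69, 0.702], [-0.004, -0.714, -0.7]]
force: [0.1, -0.4, -2.8]
grip_width: 0.0486
```

>>> {"fn": "servo_tool", "kwargs": {
  "series": [
    [[0,0.035,0.035],[0,0,0]],
    [[0,0,0],[0,0,0]]
  ]
}}

```text
time: 14.42
position: [0.631, 0.2331, 0.0327]
eef_rot: [[0.985, 0.119, -0.127], [0.174, -0.69, 0.703], [-0.004, -0.714, -0.7]]
force: [0.3, -0.8, 0.4]
grip_width: 0.0486
```

>>> {"fn": "servo_tool", "kwargs": {
  "series": [
    [[0,0.035,0.035],[0,0,0]],
    [[0,0,0],[0,0,0]]
  ]
}}

```text
time: 14.58
position: [0.631, 0.2331, 0.0325]
eef_rot: [[0.985, 0.119, -0.127], [0.175, -0.689, 0.703], [-0.004, -0.715, -0.699]]
force: [-1.5, -3.1, 5.3]
grip_width: 0.0486
```

Run:
```python
from p import *
from rl import roll
im,W=roll()
P=W[(W[...,2]>.02)&(W[...,0]>.57)&(W[...,0]<.66)&(W[...,1]>.26)&(W[...,1]<.35)]
for y in (.275,.29,.305,.32,.335):
    q=P[abs(P[:,1]-y)<.005]; print(y,np.nanpercentile(q[:,2],[50,95]))
```

```text
blue 139 [139.3669 213.4029] mean [0.6078 0.3462 0.0471] zmax 0.058462033948863276 zmin 0.03192554940403765
0.275 [0.049  0.0539]
0.29 [0.0488 0.0542]
0.305 [0.0485 0.0544]
0.32 [0.0493 0.0538]
0.335 [0.0491 0.0567]
```

Contact felt, top at 0.054. Releasing and backing off.

>>> {"fn": "servo_tool", "kwargs": {
  "series": [
    [[0,0,0],[0,0,0]],
    [[0,0,0],[0,0,0]],
    [[0,0,0],[0,0,0]],
    [[0,0,0],[0,0,0]],
    [[0,0,0],[0,0,0]],
    [[0,0,0],[0,0,0]],
    [[0,0,0],[0,0,0]]
  ],
  "jaw": 85
}}

```text
time: 15.22
position: [0.6309, 0.233, 0.0309]
eef_rot: [[0.985, 0.119, -0.127], [0.174, -0.69, 0.702], [-0.004, -0.714, -0.7]]
force: [-0.6, 0.8, 0.6]
grip_width: 0.0851
```

>>> {"fn": "servo_tool", "kwargs": {
  "series": [
    [[0,0,-0.3],[0,0,0]],
    [[0,0,-0.7],[0,0,0]],
    [[0,0,-0.8],[0,0,0]],
    [[0,0,-0.8],[0,0,0]],
    [[0,0,-0.8],[0,0,0]],
    [[0,0,-0.8],[0,0,0]],
    [[0,0,-0.8],[0,0,0]],
    [[0,0,-0.8],[0,0,0]],
    [[0,0,-0.8],[0,0,0]],
    [[0,0,-0.8],[0,0,0]]
  ]
}}

```text
time: 16.05
position: [0.6502, 0.1271, 0.1362]
eef_rot: [[0.985, 0.119, -0.125], [0.173, -0.691, 0.702], [-0.003, -0.713, -0.701]]
force: [-0.1, 0.2, 0.0]
grip_width: 0.0849
```

Run:
```python
from p import *
from rl import roll
s=env.get_state(); print(np.array(s['position']),np.array(s['force']),s['grip_width'],s['time'])
im,W=roll('t6'); np.savez('/tmp/t6.npz',im=im,W=W)
```

```text
[0.6502 0.1271 0.1362] [-0.1369  0.1921  0.0426] 0.08487682389270479 16.05
blue 102 [213.9902 199.2451] mean [0.6304 0.2048 0.0521] zmax 0.05841113680876829 zmin 0.03492758893065139
blue 58 [222.5517 196.4828] mean [0.638  0.1915 0.0341] zmax 0.03798018535601737 zmin 0.030145254569787706
blue 139 [139.554  213.4964] mean [0.6077 0.346  0.0468] zmax 0.05842817127168118 zmin 0.03192977931835194
```

View pics/t6.png

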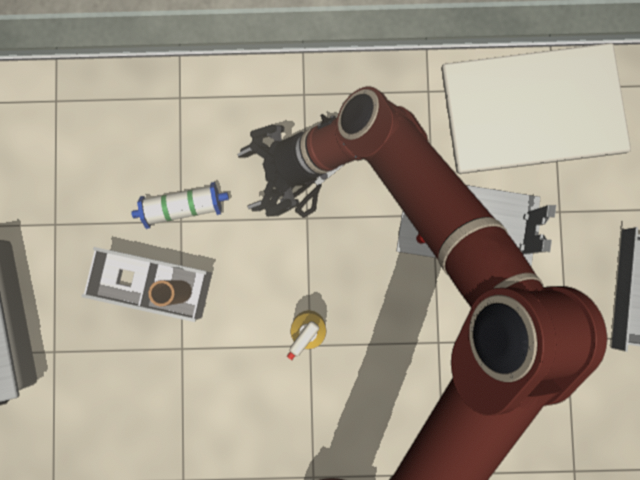

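Roll is lying freely on the counter from (137,213) to (225,195); caddy, core, sprayer and shears undisturbed.

Run:
```python
from p import *
z=np.load('/tmp/t6.npz'); W=z['W']; im=z['im']
v,u=np.mgrid[:480,:640]
m=(W[...,2]>.018)&(u>128)&(u<232)&(v>178)&(v<230)
P=W[m][:,:2]; c,wh,a=cv2.minAreaRect(np.float32(P)); print('rect',c,wh,a)
mu=P.mean(0); w,V=np.linalg.eigh(np.cov((P-mu).T)); d=V[:,1]*np.sign(V[1,1])
t=(P-mu)@d; print('ends',t.min(),t.max()); C=mu+d*(t.min()+t.max())/2
# ridge: weighted midline
g=(im[...,1]>im[...,0]+15)&(im[...,1]>im[...,2]+10)&m; tg=(W[g][:,:2]-mu)@d; print('green',np.sort(tg)[[2,-3]], (W[g][:,:2].mean(0)))
R_=m&(W[...,2]>.0505); n=np.array([-d[1],d[0]]); Q=W[R_][:,:2]
print('ridge lateral',np.median((Q-mu)@n)); C=C+n*np.median((Q-mu)@n)
az=np.degrees(np.arctan2(d[1],d[0])); print('centre',C,'az',az)
R=tool(0,0,az-90)
a=plan([C[0],C[1],.16],R)
b=plan([C[0],C[1],.034],R,*a)
```

```text
rect (0.6242433786392212, 0.2745264768600464) (0.06408923119306564, 0.1872594952583313) 9.583770751953125
ends -0.09148274894597687 0.0957425826909652
green [-0.0284  0.0321] [0.6211 0.2739]
ridge lateral -0.0025648665590101926
centre [0.6236 0.2744] az 99.93277172406395
q [ 0.395   0.9744 -0.6266  1.4577 -0.3354  0.9677  0.3574] t 16.1 F [ 1.5659 -1.0796  1.5321] w 0.08514217776175104
n 11 row [[-0.014, -0.691, 0.206], [-0.899, -0.004, -0.004]] zmin 0.145 end [0.6237 0.2745 0.16  ] mid..
n 7 row [[0.0, 0.0, 0.9], [0.0, 0.0, 0.0]] zmin 0.034 end [0.6236 0.2744 0.034 ] mid..
```

>>> {"fn": "servo_tool", "kwargs": {
  "series": [
    [[0,-0.69,0.206],[-0.9,0,0]],
    [[0,-0.69,0.206],[-0.9,0,0]],
    [[0,-0.69,0.206],[-0.9,0,0]],
    [[0,-0.69,0.206],[-0.9,0,0]],
    [[0,-0.69,0.206],[-0.9,0,0]],
    [[0,-0.69,0.206],[-0.9,0,0]],
    [[0,-0.69,0.206],[-0.9,0,0]],
    [[0,-0.69,0.206],[-0.9,0,0]],
    [[0,-0.69,0.206],[-0.9,0,0]],
    [[0,-0.69,0.206],[-0.9,0,0]],
    [[0,-0.69,0.206],[-0.9,0,0]],
    [[0,0,0],[0,0,0]]
  ]
}}

```text
time: 17.1
position: [0.6187, 0.2903, 0.1572]
eef_rot: [[0.982, 0.187, -0.007], [0.187, -0.982, 0.008], [-0.005, -0.009, -1.0]]
force: [-0.8, 3.0, 0.1]
grip_width: 0.085
```

>>> {"fn": "servo_tool", "kwargs": {
  "series": [
    [[0,0,0],[0,0,0]]
  ]
}}

```text
time: 17.18
position: [0.6212, 0.2835, 0.157]
eef_rot: [[0.984, 0.18, -0.006], [0.18, -0.984, 0.005], [-0.005, -0.006, -1.0]]
force: [-0.6, -0.9, -0.3]
grip_width: 0.0852
```

Run:
```python
from p import *
s=env.get_state(); print(np.array(s['position']),np.array(s['eef_rot'])[:,2])
R=tool(0,0,9.9); b=plan([.6236,.2744,.12],R); b=plan([.6236,.2744,.033],R,*b)
im,W=snap('wrist'); im=im.astype(int)
m=(im[...,2]>im[...,0]+50)&(W[...,2]>.008)&(W[...,2]<.07)
n,l,st,c=cv2.connectedComponentsWithStats(m.astype(np.uint8))
for k in range(1,n):
    if st[k,4]>150: print(st[k],np.nanmean(W[l==k],0),np.nanmin(W[l==k],0),np.nanmax(W[l==k],0))
g=(im[...,1]>im[...,0]+15)&(im[...,1]>im[...,2]+8)&(W[...,2]>.03)&(W[...,2]<.07)
n,l,st,c=cv2.connectedComponentsWithStats(g.astype(np.uint8))
for k in range(1,n):
    if st[k,4]>150: print('green',st[k,4],np.nanmean(W[l==k],0),np.nanmax(W[l==k],0))
```

```text
[0.6212 0.2835 0.157 ] [-0.0058  0.0046 -1.    ]
q [-0.3903  0.7652 -0.1246  1.4234  0.0969  0.962  -0.3548] t 17.18 F [-0.5958 -0.8986 -0.3118] w 0.0852336107708852
n 2 row [[0.021, 0.238, 0.925], [-0.035, 0.03, 0.054]] zmin 0.12 end [0.6236 0.2744 0.12  ] mid..
n 5 row [[0.0, 0.0, 0.87], [0.0, 0.0, 0.0]] zmin 0.033 end [0.6236 0.2744 0.033 ] mid..
[305 126  22  31 635] [0.6087 0.3559 0.0357] [0.6006 0.3446 0.0301] [0.6173 0.3661 0.0388]
[ 271  156   91   17 1155] [0.6106 0.3423 0.0521] [0.58   0.3337 0.0299] [0.6424 0.351  0.0592]
[276 327  63  33 540] [0.6289 0.2044 0.0528] [0.6033 0.1836 0.0312] [0.6536 0.2128 0.0587]
green 936 [0.6186 0.2987 0.0501] [0.6435 0.3073 0.0564]
green 761 [0.6269 0.2494 0.0502] [0.6515 0.258  0.0561]
```

>>> {"fn": "servo_tool", "kwargs": {
  "series": [
    [[0.02,0.23,0.9],[0,0,0.05]],
    [[0.02,0.23,0.9],[0,0,0.05]],
    [[0,0,0.8],[0,0,0]],
    [[0,0,0.8],[0,0,0]],
    [[0,0,0.8],[0,0,0]],
    [[0,0,0.8],[0,0,0]],
    [[0,0,0.7],[0,0,0]],
    [[0,0,0.4],[0,0,0]],
    [[0,0,0],[0,0,0]],
    [[0,0,0],[0,0,0]]
  ]
}}

```text
time: 18.07
position: [0.6255, 0.2698, 0.0348]
eef_rot: [[0.986, 0.165, -0.005], [0.165, -0.986, 0.002], [-0.004, -0.003, -1.0]]
force: [-0.2, -0.1, 0.3]
grip_width: 0.0851
```

Run:
```python
from p import *
s=env.get_state(); print(np.array(s['position']),np.array(s['eef_rot']))
R=tool(0,0,9.9); plan([.6232,.2742,.033],R)
```

```text
[0.6255 0.2698 0.0348] [[ 0.9863  0.1649 -0.0046]
 [ 0.1649 -0.9863  0.0019]
 [-0.0043 -0.0026 -1.    ]]
q [-0.3808  0.9113 -0.1046  1.502   0.1175  0.7378 -0.3668] t 18.07 F [-0.1539 -0.1479  0.2994] w 0.08514580278107473
n 1 row [[-0.076, -0.237, 0.092], [-0.033, 0.053, -0.089]] zmin 0.033 end [0.6232 0.2742 0.033 ] mid..
```

>>> {"fn": "servo_tool", "kwargs": {
  "series": [
    [[-0.08,-0.23,0.09],[-0.03,0.05,-0.09]],
    [[0,0,0],[0,0,0]],
    [[0,0,0],[0,0,0]]
  ]
}}

```text
time: 18.32
position: [0.6227, 0.2762, 0.034]
eef_rot: [[0.985, 0.175, 0.001], [0.175, -0.985, 0.002], [0.001, -0.002, -1.0]]
force: [0.6, 0.5, 0.3]
grip_width: 0.0849
```

>>> {"fn": "servo_tool", "kwargs": {
  "series": [
    [[0,0,0],[0,0,0]],
    [[0,0,0],[0,0,0]],
    [[0,0,0],[0,0,0]],
    [[0,0,0],[0,0,0]],
    [[0,0,0],[0,0,0]],
    [[0,0,0],[0,0,0]],
    [[0,0,0],[0,0,0]],
    [[0,0,0],[0,0,0]],
    [[0,0,0],[0,0,0]]
  ],
  "jaw": 30
}}

```text
time: 19.07
position: [0.6233, 0.275, 0.0337]
eef_rot: [[0.985, 0.173, 0.001], [0.173, -0.985, 0.001], [0.001, -0.001, -1.0]]
force: [-0.1, -1.6, 5.6]
grip_width: 0.0486
```

>>> {"fn": "servo_tool", "kwargs": {
  "series": [
    [[0,0,-0.3],[0,0,0]],
    [[0,0,-0.7],[0,0,0]],
    [[0,0,-0.9],[0,0,0]],
    [[0,0,-0.9],[0,0,0]],
    [[0,0,-0.9],[0,0,0]],
    [[0,0,-0.9],[0,0,0]],
    [[0,0,-0.9],[0,0,0]],
    [[0,0,-0.9],[0,0,0]],
    [[0,0,-0.9],[0,0,0]],
    [[0,0,-0.9],[0,0,0]],
    [[0,0,-0.9],[0,0,0]],
    [[0,0,-0.4],[0,0,0]]
  ]
}}

```text
time: 20.07
position: [0.623, 0.2752, 0.2256]
eef_rot: [[0.985, 0.173, 0.002], [0.173, -0.985, 0.002], [0.002, -0.001, -1.0]]
force: [0.3, 0.5, -2.9]
grip_width: 0.0483
```

Run:
```python
from p import *
s=env.get_state(); print(np.array(s['position']),np.array(s['eef_rot']))
plan([.5717,-.3144,.24],tool(0,0,-10.44))
```

```text
[0.623  0.2752 0.2256] [[ 0.9848  0.1734  0.0022]
 [ 0.1734 -0.9849  0.0017]
 [ 0.0025 -0.0013 -1.    ]]
q [-0.3812  0.6935 -0.1244  1.3614  0.0891  1.0895 -0.3439] t 20.07 F [ 0.2649  0.4823 -2.8693] w 0.048250894076916434
n 31 row [[-0.085, 0.956, -0.024], [-0.001, -0.001, 0.144]] zmin 0.226 end [ 0.5715 -0.3145  0.2403] mid..
```

>>> {"fn": "servo_tool", "kwargs": {
  "series": [
    [[-0.085,0.956,-0.024],[0,0,0.144]],
    [[-0.085,0.956,-0.024],[0,0,0.144]],
    [[-0.085,0.956,-0.024],[0,0,0.144]],
    [[-0.085,0.956,-0.024],[0,0,0.144]],
    [[-0.085,0.956,-0.024],[0,0,0.144]],
    [[-0.085,0.956,-0.024],[0,0,0.144]],
    [[-0.085,0.956,-0.024],[0,0,0.144]],
    [[-0.085,0.956,-0.024],[0,0,0.144]],
    [[-0.085,0.956,-0.024],[0,0,0.144]],
    [[-0.085,0.956,-0.024],[0,0,0.144]],
    [[-0.085,0.956,-0.024],[0,0,0.144]],
    [[-0.085,0.956,-0.024],[0,0,0.144]]
  ]
}}

```text
time: 21.07
position: [0.6268, 0.0438, 0.2279]
eef_rot: [[0.999, 0.036, -0.003], [0.036, -0.999, 0.0], [-0.003, -0.0, -1.0]]
force: [0.8, 0.1, -3.5]
grip_width: 0.0483
```

>>> {"fn": "servo_tool", "kwargs": {
  "series": [
    [[-0.085,0.956,-0.024],[0,0,0.144]],
    [[-0.085,0.956,-0.024],[0,0,0.144]],
    [[-0.085,0.956,-0.024],[0,0,0.144]],
    [[-0.085,0.956,-0.024],[0,0,0.144]],
    [[-0.085,0.956,-0.024],[0,0,0.144]],
    [[-0.085,0.956,-0.024],[0,0,0.144]],
    [[-0.085,0.956,-0.024],[0,0,0.144]],
    [[-0.085,0.956,-0.024],[0,0,0.144]],
    [[-0.085,0.956,-0.024],[0,0,0.144]],
    [[-0.085,0.956,-0.024],[0,0,0.144]],
    [[-0.085,0.956,-0.024],[0,0,0.144]],
    [[0,0,0],[0,0,0]]
  ]
}}

```text
time: 22.07
position: [0.6022, -0.1718, 0.2332]
eef_rot: [[0.995, -0.099, -0.004], [-0.099, -0.995, -0.005], [-0.003, 0.005, -1.0]]
force: [-0.5, -1.2, -3.5]
grip_width: 0.0485
```

Run:
```python
from p import *
s=env.get_state(); print(np.array(s['position']),s['time'],s['grip_width'])
plan([.5717,-.3144,.24],tool(0,0,-10.44))
im,W=snap('wrist','w7'); np.savez('/tmp/w7.npz',im=im,W=W)
```

```text
[ 0.6022 -0.1718  0.2332] 22.0667 0.04845712458768686
q [ 0.2712  0.5991 -0.0518  1.5258  0.041   1.02    0.1078] t 22.07 F [-0.4721 -1.1782 -3.4829] w 0.04845712458768686
n 8 row [[-0.069, 0.909, -0.04], [0.009, 0.004, 0.13]] zmin 0.234 end [ 0.5716 -0.3144  0.24  ] mid..
```

View pics/w7.png

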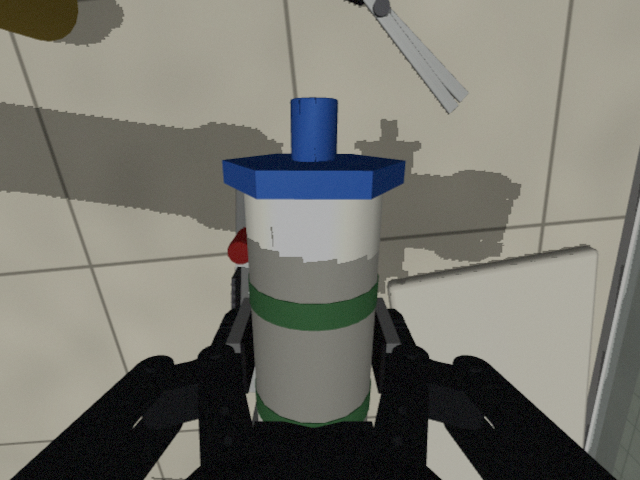

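```bash
cat > d.py <<'E'
from h import *
from scipy.spatial.transform import Rotation as Ro
z=np.load('/tmp/top1.npz'); W=z['W']; im=z['im'].astype(int)
def loc(W,yaw=-10.44,o=(.5717,-.3144)):
    R=Ro.from_euler('z',yaw,degrees=True).as_matrix(); return (W-[*o,0])@R
if __name__=='__main__':
    l=loc(W)*1000; x,y,h=l[...,0],l[...,1],l[...,2]
    red=(im[...,0]>im[...,1]+60)
    def lin(n,m,a,b):
        A=a[m];B=b[m]; k=np.polyfit(A,B,1); r=B-np.polyval(k,A); g=abs(r-np.median(r))<3; k=np.polyfit(A[g],B[g],1); print(n,m.sum(),'slope deg',np.degrees(np.arctan(k[0])),'mid',np.polyval(k,0),'sd',np.std(B[g]-np.polyval(k,A[g])))
    inn=(abs(x)<45)&~red
    for lo,hi in((30,60),(60,80),(80,100)):
        m=inn&(h>lo)&(h<hi)&(abs(y+75)<10); lin(f'-y plate inner {lo}',m,x,y)
        m=inn&(h>lo)&(h<hi)&(abs(y-81)<10); lin(f'+y plate outer {lo}',m,x,y)
    for n,yy in(('-y',-75),('+y',81)):
        for lo,hi in((30,60),(66,84),(84,96)):
            m=inn&(abs(y-yy)<9)&(h>lo)&(h<hi); X=np.sort(x[m]); g=np.diff(X); i=g.argmax(); print(n,lo,'ext',X[:2],X[-2:],'gap',X[i],X[i+1])
    m=(abs(y)<70)&(h>25)&(h<42)&(x<-50)&(x>-90); lin('tear',m,y,x); print(np.percentile(x[m],[5,50,95]))
    b=(h>2)&(h<10)&(im.max(-1)-im.min(-1)<18)&(x>-90)&(x<90)&(y>-110)&(y<180)
    # base edges
    for n,s in(('x+',b&(abs(y)<60)),('y+',b&(abs(x)<40))):
        v=(x if n=='x+' else y)[s]; print(n,np.percentile(v,[.5,99.5]))
    print('knob local',loc(np.array([.5465,-.1748,.109]))*1000)
E
python3 d.py
```

```text
-y plate inner 30 276 slope deg 0.02971240692389803 mid -75.51484452907587 sd 0.7764828067419118
+y plate outer 30 232 slope deg 0.0936341896960038 mid 80.73606918574538 sd 0.8018831483780001
-y plate inner 60 179 slope deg 0.10232382611752436 mid -75.54494468144917 sd 0.9085828388368381
+y plate outer 60 122 slope deg -0.07913540812684966 mid 80.32851130705792 sd 0.7977730800616893
-y plate inner 80 191 slope deg 0.17395052437302339 mid -75.66220778600014 sd 1.0405949387976026
+y plate outer 80 88 slope deg -0.05157943969068556 mid 80.32188843794603 sd 0.8109476102458532
-y 30 ext [-42.8589 -42.699 ] [40.976  41.1523] gap 8.026722734951715 9.164378865931264
-y 66 ext [-42.5789 -42.5674] [40.2813 40.8891] gap -9.693351792980394 7.974381123550039
-y 84 ext [-42.8279 -42.7394] [40.1923 41.0975] gap -10.289688995286495 8.922659506879867
+y 30 ext [-42.9211 -42.5634] [40.5314 40.843 ] gap -20.09318883238609 -18.70490062248259
+y 66 ext [-42.7258 -42.6617] [40.0918 40.7524] gap -10.427080669732725 8.252509825192556
+y 84 ext [-42.7111 -42.5283] [36.9349 38.4775] gap -10.605357903915541 9.091931300388568
tear 193 slope deg 0.05814567564919132 mid -71.07808084093534 sd 1.3072919566618983
[-72.7783 -71.1709 -68.904 ]
x+ [-75.026   73.3574]
y+ [-75.3442 164.2588]
knob local [-50.0791 132.7226 109.    ]
```

Run:
```python
from p import *
plan([.5708,-.3140,.19],tool(0,0,-10.4),n=11)
```

```text
q [ 0.2694  0.599  -0.0547  1.5261  0.0391  1.02    0.1072] t 22.12 F [-0.4323 -0.2204 -4.1599] w 0.04888104522579851
n 11 row [[-0.055, 0.674, 0.197], [0.003, 0.003, 0.097]] zmin 0.19 end [ 0.5708 -0.3141  0.19  ] mid..
```

>>> {"fn": "servo_tool", "kwargs": {
  "series": [
    [[-0.055,0.66,0.197],[0,0,0.097]],
    [[-0.055,0.66,0.197],[0,0,0.097]],
    [[-0.055,0.66,0.197],[0,0,0.097]],
    [[-0.055,0.66,0.197],[0,0,0.097]],
    [[-0.055,0.66,0.197],[0,0,0.097]],
    [[-0.055,0.66,0.197],[0,0,0.097]],
    [[-0.055,0.66,0.197],[0,0,0.097]],
    [[-0.055,0.66,0.197],[0,0,0.097]],
    [[-0.055,0.66,0.197],[0,0,0.097]],
    [[-0.055,0.66,0.197],[0,0,0.097]],
    [[-0.055,0.66,0.197],[0,0,0.097]],
    [[0,0,0],[0,0,0]]
  ]
}}

```text
time: 23.12
position: [0.5712, -0.3124, 0.1894]
eef_rot: [[0.983, -0.181, -0.003], [-0.181, -0.983, -0.003], [-0.003, 0.003, -1.0]]
force: [-0.6, -2.4, -4.2]
grip_width: 0.0488
```

>>> {"fn": "servo_tool", "kwargs": {
  "series": [
    [[0,0,0],[0,0,0]],
    [[0,0,0],[0,0,0]]
  ]
}}

```text
time: 23.28
position: [0.5744, -0.3062, 0.1907]
eef_rot: [[0.985, -0.174, 0.001], [-0.174, -0.985, 0.002], [0.0, -0.002, -1.0]]
force: [0.3, 0.5, -3.5]
grip_width: 0.0484
```

```bash
cat > chk.py <<'E'
from p import *
from d import loc
O=(.5707,-.3148)
def chk(f=None):
    s=env.get_state(); p=np.array(s['position']); R=np.array(s['eef_rot'])
    print('TCP',p,'local mm',loc(p[None],-10.4,O)[0]*1000,'xaz',np.degrees(np.arctan2(R[1,0],R[0,0])),'z',R[:,2],'F',np.array(s['force']))
    for c in('top','scene','wrist'):
        im,W=snap(c,f and f+c); im=im.astype(int); l=loc(W,-10.4,O)*1000
        m=(im[...,2]>im[...,0]+50)&(im[...,2]>im[...,1]+20)&(abs(l[...,0])<60)&(abs(l[...,1])<115)
        for sg in(1,-1):
            a=m&(sg*l[...,1]>55); P=l[a]
            if len(P)>15:
                sh=sg*P[:,1]; cap=P[sh<77]; st=P[(sh>77)]
                print(c,'end',sg,len(P),'tip y %.1f'%np.percentile(sh,98),'inner y %.1f'%np.percentile(sh,2),
                  'cap x [%.1f %.1f] zmax %.1f'%(*np.percentile(cap[:,0],[1,99]),np.percentile(cap[:,2],99)) if len(cap)>5 else '',
                  'stub x [%.1f %.1f] zmax %.1f n%d'%(*np.percentile(st[:,0],[2,98]),np.percentile(st[:,2],98),len(st)) if len(st)>5 else '')
if __name__=='__main__':
    import sys; chk(sys.argv[1] if len(sys.argv)>1 else None)
E
python3 chk.py h8
python3 - <<'E'
from p import *
plan([.5708,-.3140,.14],tool(0,0,-10.4))
E
```

```text
TCP [ 0.5744 -0.3062  0.1907] local mm [  2.1219   9.0909 190.707 ] xaz -10.041442307025594 z [ 0.0007  0.0018 -1.    ] F [ 0.3308  0.5448 -3.5284]
top end 1 233 tip y 101.4 inner y 75.2 cap x [-11.1 30.2] zmax 214.7 stub x [-13.9 26.9] zmax 215.0 n205
top end -1 43 tip y 62.9 inner y 56.4 cap x [-26.7 -12.6] zmax 211.5 
scene end 1 348 tip y 99.0 inner y 74.7 cap x [-8.3 34.1] zmax 215.5 stub x [-4.8 33.1] zmax 215.2 n277
scene end -1 389 tip y 81.8 inner y 56.6 cap x [-12.6 33.5] zmax 215.1 stub x [-0.6 10.6] zmax 194.4 n46
wrist end 1 7662 tip y 100.4 inner y 74.1 cap x [-28.7 31.8] zmax 215.7 stub x [-24.8 28.4] zmax 215.4 n5777
q [ 0.477   0.6778 -0.0368  1.4998  0.0262  0.9642  0.2596] t 23.43 F [ 0.1618  0.0053 -3.394 ] w 0.048309208339177775
n 3 row [[-0.041, 0.147, 0.849], [-0.006, -0.003, 0.032]] zmin 0.14 end [ 0.5708 -0.314   0.14  ] mid..
```

>>> {"fn": "servo_tool", "kwargs": {
  "series": [
    [[-0.05,0.22,0.3],[0,0,0.04]],
    [[-0.05,0.22,0.3],[0,0,0.04]],
    [[0,0,0.3],[0,0,0]],
    [[0,0,0.2],[0,0,0]],
    [[0,0,0],[0,0,0]],
    [[0,0,0],[0,0,0]],
    [[0,0,0],[0,0,0]]
  ]
}}

```text
time: 24.02
position: [0.5707, -0.3154, 0.1687]
eef_rot: [[0.983, -0.181, 0.0], [-0.181, -0.983, 0.0], [0.0, -0.0, -1.0]]
force: [-1.4, -0.3, -3.7]
grip_width: 0.0482
```

```bash
python3 chk.py h9
```

```text
TCP [ 0.5707 -0.3154  0.1687] local mm [  0.0677  -0.6434 168.6585] xaz -10.439882124865408 z [ 0.0003  0.0004 -1.    ] F [-1.3517 -0.2617 -3.707 ]
top end 1 199 tip y 91.7 inner y 66.1 cap x [-25.3 28.4] zmax 193.1 stub x [-5.0 7.3] zmax 174.0 n76
top end -1 44 tip y 72.1 inner y 65.6 cap x [-29.0 -14.5] zmax 191.7 
scene end 1 351 tip y 88.6 inner y 64.5 cap x [-11.4 31.9] zmax 193.3 stub x [-3.0 7.9] zmax 172.9 n88
scene end -1 375 tip y 92.0 inner y 67.1 cap x [-16.2 31.0] zmax 193.5 stub x [-2.9 7.3] zmax 172.7 n100
wrist end 1 7701 tip y 90.0 inner y 63.6 cap x [-30.3 30.0] zmax 193.7 stub x [-7.5 6.8] zmax 173.1 n2063
```

View pics/h9scene.png

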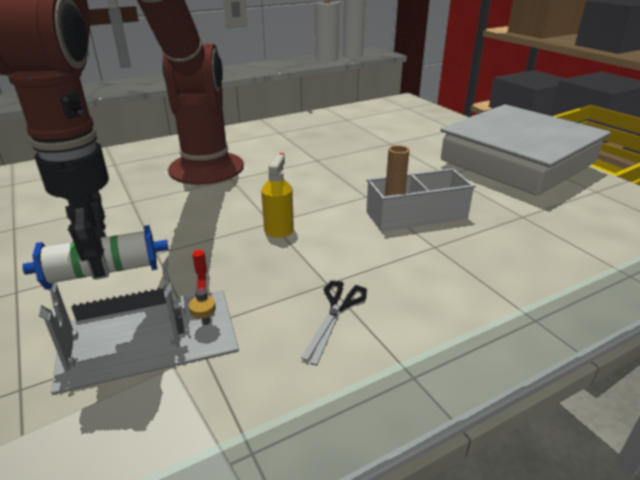

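Roll is over the bay, axis parallel to the seat, about 1 mm off toward −y. Correcting and descending into the guides.

>>> {"fn": "servo_tool", "kwargs": {
  "series": [
    [[0,-0.06,0.2],[0,0,0]],
    [[0,0,0.3],[0,0,0]],
    [[0,0,0.4],[0,0,0]],
    [[0,0,0.4],[0,0,0]],
    [[0,0,0.3],[0,0,0]],
    [[0,0,0.2],[0,0,0]],
    [[0,0,0],[0,0,0]],
    [[0,0,0],[0,0,0]]
  ]
}}

```text
time: 24.83
position: [0.5704, -0.3145, 0.1321]
eef_rot: [[0.983, -0.182, -0.001], [-0.182, -0.983, 0.001], [-0.001, -0.0, -1.0]]
force: [0.2, -0.7, -2.5]
grip_width: 0.0485
```

```bash
python3 chk.py
```

```text
TCP [ 0.5704 -0.3145  0.1321] local mm [ -0.3126   0.2905 132.1301] xaz -10.466337755653887 z [-0.0007  0.0006 -1.    ] F [ 0.1835 -0.6951 -2.4645]
top end 1 177 tip y 92.6 inner y 67.2 cap x [-19.4 28.3] zmax 156.4 stub x [-5.5 7.0] zmax 135.8 n74
top end -1 32 tip y 71.3 inner y 64.8 cap x [-29.9 -18.4] zmax 151.0 
scene end 1 335 tip y 90.9 inner y 65.6 cap x [-10.9 31.5] zmax 157.2 stub x [-3.4 7.6] zmax 136.8 n98
scene end -1 350 tip y 91.8 inner y 66.1 cap x [-14.8 30.7] zmax 157.5 stub x [-4.0 6.9] zmax 136.5 n97
wrist end 1 8006 tip y 90.8 inner y 64.6 cap x [-30.3 30.1] zmax 157.6 stub x [-7.4 6.9] zmax 137.1 n2186
```

>>> {"fn": "servo_tool", "kwargs": {
  "series": [
    [[0.015,0,0.2],[0,0,0]],
    [[0,0,0.2],[0,0,0]],
    [[0,0,0.2],[0,0,0]],
    [[0,0,0.2],[0,0,0]],
    [[0,0,0.2],[0,0,0]],
    [[0,0,0.2],[0,0,0]],
    [[0,0,0],[0,0,0]]
  ]
}}

```text
time: 25.57
position: [0.5702, -0.3141, 0.1073]
eef_rot: [[0.983, -0.181, -0.002], [-0.181, -0.983, 0.001], [-0.002, -0.001, -1.0]]
force: [-0.6, -0.8, -4.0]
grip_width: 0.0487
```

>>> {"fn": "servo_tool", "kwargs": {
  "series": [
    [[0,0,0.2],[0,0,0]],
    [[0,0,0.2],[0,0,0]],
    [[0,0,0.2],[0,0,0]],
    [[0,0,0.2],[0,0,0]],
    [[0,0,0],[0,0,0]]
  ]
}}

```text
time: 25.98
position: [0.5702, -0.3141, 0.0914]
eef_rot: [[0.983, -0.182, -0.002], [-0.182, -0.983, 0.001], [-0.002, -0.001, -1.0]]
force: [0.8, -0.3, -4.1]
grip_width: 0.0486
```

>>> {"fn": "servo_tool", "kwargs": {
  "series": [
    [[0,0,0.15],[0,0,0]],
    [[0,0,0.15],[0,0,0]],
    [[0,0,0.15],[0,0,0]],
    [[0,0,0.15],[0,0,0]],
    [[0,0,0.15],[0,0,0]],
    [[0,0,0],[0,0,0]]
  ]
}}

```text
time: 26.48
position: [0.5704, -0.3142, 0.0767]
eef_rot: [[0.983, -0.182, -0.001], [-0.182, -0.983, 0.001], [-0.002, -0.001, -1.0]]
force: [0.3, -0.7, -5.0]
grip_width: 0.0488
```

>>> {"fn": "servo_tool", "kwargs": {
  "series": [
    [[0,0,0.06],[0,0,0]],
    [[0,0,0.05],[0,0,0]],
    [[0,0,0],[0,0,0]]
  ]
}}

```text
time: 26.73
position: [0.571, -0.3145, 0.0758]
eef_rot: [[0.983, -0.182, 0.0], [-0.182, -0.983, 0.0], [0.0, -0.0, -1.0]]
force: [0.2, -0.7, -2.2]
grip_width: 0.0483
```

```bash
python3 chk.py
```

```text
TCP [ 0.571  -0.3145  0.0758] local mm [ 0.2426  0.3346 75.754 ] xaz -10.458042257687676 z [ 0.0002  0.0002 -1.    ] F [ 0.1559 -0.7202 -2.2121]
top end 1 138 tip y 93.0 inner y 66.9 cap x [-14.7 19.8] zmax 100.0 stub x [-4.5 8.5] zmax 80.3 n63
top end -1 24 tip y 71.4 inner y 64.5 cap x [-29.8 -20.5] zmax 89.3 
scene end 1 245 tip y 91.0 inner y 65.7 cap x [-12.3 31.1] zmax 100.1 stub x [-4.0 7.9] zmax 79.8 n68
scene end -1 258 tip y 74.1 inner y 65.8 cap x [-19.4 30.8] zmax 101.2 
wrist end 1 8420 tip y 91.0 inner y 64.7 cap x [-30.0 29.8] zmax 100.3 stub x [-7.3 7.0] zmax 79.9 n2237
```

>>> {"fn": "servo_tool", "kwargs": {
  "series": [
    [[0,0,0.05],[0,0,0]],
    [[0,0,0],[0,0,0]]
  ]
}}

```text
time: 27.05
position: [0.571, -0.3146, 0.0756]
eef_rot: [[0.983, -0.182, 0.0], [-0.182, -0.983, 0.0], [0.0, -0.0, -1.0]]
force: [-2.1, -0.2, 4.9]
grip_width: 0.0485
```

>>> {"fn": "servo_tool", "kwargs": {
  "series": [
    [[0,0,0.05],[0,0,0]],
    [[0,0,0],[0,0,0]]
  ]
}}

```text
time: 27.22
position: [0.571, -0.3146, 0.0755]
eef_rot: [[0.983, -0.182, 0.001], [-0.182, -0.983, -0.0], [0.001, -0.0, -1.0]]
force: [-3.7, 1.5, 9.3]
grip_width: 0.0485
```

>>> {"fn": "servo_tool", "kwargs": {
  "series": [
    [[0,0,0.04],[0,0,0]],
    [[0,0,0],[0,0,0]]
  ]
}}

```text
time: 27.38
position: [0.571, -0.3146, 0.0754]
eef_rot: [[0.983, -0.182, 0.001], [-0.182, -0.983, -0.0], [0.001, 0.0, -1.0]]
force: [-5.1, 2.7, 12.6]
grip_width: 0.0483
```

Contact at TCP 0.0756; in-hand offset 5.7 mm (from the counter) puts the axis at 0.070, i.e. home. Releasing.

>>> {"fn": "servo_tool", "kwargs": {
  "series": [
    [[0,0,-0.08],[0,0,0]],
    [[0,0,0],[0,0,0]],
    [[0,0,0],[0,0,0]],
    [[0,0,0],[0,0,0]],
    [[0,0,0],[0,0,0]],
    [[0,0,0],[0,0,0]],
    [[0,0,0],[0,0,0]],
    [[0,0,0],[0,0,0]]
  ],
  "jaw": 85
}}

```text
time: 28.05
position: [0.5708, -0.3145, 0.074]
eef_rot: [[0.983, -0.182, -0.0], [-0.182, -0.983, 0.0], [-0.0, -0.0, -1.0]]
force: [-0.1, 0.3, -0.4]
grip_width: 0.085
```

>>> {"fn": "servo_tool", "kwargs": {
  "series": [
    [[0,0,-0.2],[0,0,0]],
    [[0,0,-0.5],[0,0,0]],
    [[0,0,-0.8],[0,0,0]],
    [[0,0,-0.8],[0,0,0]],
    [[0,0,-0.8],[0,0,0]],
    [[0,0,-0.8],[0,0,0]],
    [[0,0,-0.8],[0,0,0]],
    [[0,0,-0.8],[0,0,0]],
    [[0,0,-0.8],[0,0,0]],
    [[0,0,-0.8],[0,0,0]]
  ]
}}

```text
time: 28.88
position: [0.5709, -0.3146, 0.2182]
eef_rot: [[0.983, -0.182, 0.001], [-0.182, -0.983, -0.0], [0.001, 0.0, -1.0]]
force: [-0.4, -1.0, -0.3]
grip_width: 0.085
```

```bash
python3 chk.py s10
```

```text
TCP [ 0.5709 -0.3146  0.2182] local mm [  0.1235   0.2615 218.178 ] xaz -10.464652156425833 z [ 0.001  -0.0002 -1.    ] F [-0.432  -1.0225 -0.2835]
top end 1 125 tip y 92.0 inner y 67.0 cap x [-13.9 17.5] zmax 101.5 stub x [-3.1 8.1] zmax 79.7 n54
scene end 1 236 tip y 91.0 inner y 65.7 cap x [-10.9 32.2] zmax 100.4 stub x [-4.3 8.6] zmax 79.7 n64
scene end -1 259 tip y 73.9 inner y 66.1 cap x [-19.8 31.4] zmax 100.6 
wrist end 1 1118 tip y 91.1 inner y 65.1 cap x [-29.4 24.0] zmax 100.6 stub x [-6.0 6.7] zmax 79.9 n370
wrist end -1 685 tip y 91.7 inner y 65.5 cap x [-31.8 29.8] zmax 100.3 stub x [-7.3 4.9] zmax 79.5 n64
```

View pics/s10wrist.png

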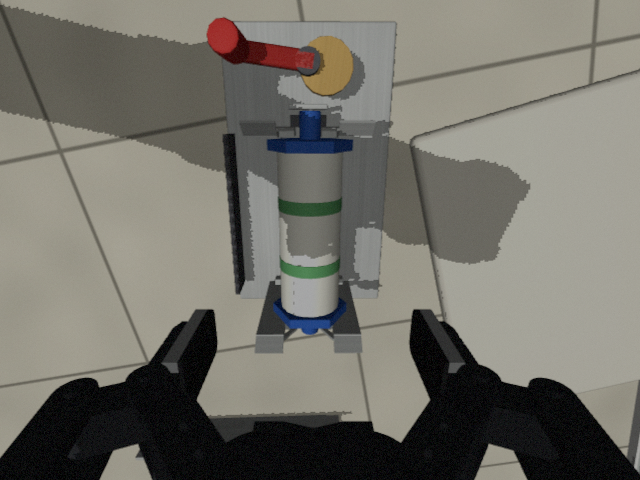

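Wrist view: roll is seated symmetrically, both stubs in their slots with tops at about 79.5–80 mm at both ends; knob at (224,38). Next, the cam.

```bash
cat > kn.py <<'E'
from p import *
from d import loc
O=(.5707,-.3148)
def w(l): 
    return Ro.from_euler('z',-10.4,degrees=True).as_matrix()@(np.array(l)/1000)+[*O,0]
def knob():
    for c in('wrist','top','scene'):
        im,W=snap(c); im=im.astype(int); l=loc(W,-10.4,O)*1000
        m=(im[...,0]>im[...,1]+70)&(im[...,0]>im[...,2]+70)&(abs(l[...,2]-109)<6)&(l[...,1]>80)&(l[...,1]<200)&(abs(l[...,0])<80)
        if m.sum()>8:
            q=(l[m].min(0)+l[m].max(0))/2; q2=l[m].mean(0); print(c,m.sum(),'mid',q,'mean',q2,'ang',np.arctan2(q2[1]-125.6,-q2[0]),'r',np.hypot(q2[0],q2[1]-125.6))
if __name__=='__main__':
    knob()
    s=env.get_state(); print('TCP local',loc(np.array(s['position'])[None],-10.4,O)*1000,'xaz loc',np.degrees(np.arctan2(s['eef_rot'][1][0],s['eef_rot'][0][0]))+10.4)
E
python3 - <<'E'
from kn import *
knob()
a=plan(w([-49.4,133.3,170]),tool(0,0,-10.4+81),n=19)
from k3 import ik
q=env.get_state()['q']
for al in (.155,.5,1,1.57):
    print(ik(w([-50*np.cos(al),125.6+50*np.sin(al),98]),tool(0,0,-10.4+90-np.degrees(al)),q))
E
```

```text
wrist 880 mid [-50.7143 132.2973 110.1527] mean [-50.5071 132.1116 109.9781] ang 0.12821816535818922 r 50.92511268693722
top 87 mid [-49.2262 133.4039 107.9489] mean [-49.2097 133.7745 108.4169] ang 0.164611614246854 r 49.883994940521184
scene 89 mid [-49.3617 131.5847 107.6375] mean [-47.829  131.4416 108.9578] ang 0.12153397647858323 r 48.184410346318934
q [ 0.4894  0.6547 -0.0339  1.4704  0.0239  1.0194  0.2675] t 29.18 F [-0.5715  0.426   0.4487] w 0.08492850958864771
n 19 row [[0.127, -0.385, 0.119], [-0.002, 0.001, -0.931]] zmin 0.17 end [ 0.5462 -0.1746  0.1699] mid..
(array([ 0.5724,  0.7327, -0.427 ,  1.8141,  0.4491,  0.692 ,  1.1252]), np.float64(1.7261920940842805e-07), np.float64(1.3346605490624975e-06))
(array([ 0.4815,  0.7208, -0.3253,  1.8035,  0.3451,  0.6733,  0.8486]), np.float64(1.544194529435969e-07), np.float64(1.0277434823960498e-06))
(array([ 0.3539,  0.7226, -0.1741,  1.7589,  0.1841,  0.676 ,  0.4678]), np.float64(1.478624324681229e-07), np.float64(7.471507454252007e-07))
(array([ 0.234 ,  0.7472, -0.004 ,  1.6798,  0.0041,  0.7146,  0.0473]), np.float64(1.430657159823783e-07), np.float64(7.860252903896702e-07))
```

>>> {"fn": "servo_tool", "kwargs": {
  "series": [
    [[0.127,-0.385,0.119],[0,0,-0.931]],
    [[0.127,-0.385,0.119],[0,0,-0.931]],
    [[0.127,-0.385,0.119],[0,0,-0.931]],
    [[0.127,-0.385,0.119],[0,0,-0.931]],
    [[0.127,-0.385,0.119],[0,0,-0.931]],
    [[0.127,-0.385,0.119],[0,0,-0.931]],
    [[0.127,-0.385,0.119],[0,0,-0.931]],
    [[0.127,-0.385,0.119],[0,0,-0.931]],
    [[0.127,-0.385,0.119],[0,0,-0.931]],
    [[0.127,-0.385,0.119],[0,0,-0.931]],
    [[0.127,-0.385,0.119],[0,0,-0.931]],
    [[0.127,-0.385,0.119],[0,0,-0.931]]
  ],
  "jaw": 38
}}

```text
time: 30.18
position: [0.5787, -0.2201, 0.1861]
eef_rot: [[0.755, 0.656, -0.003], [0.656, -0.755, 0.001], [-0.001, -0.003, -1.0]]
force: [-0.4, 0.3, -0.2]
grip_width: 0.0381
```

>>> {"fn": "servo_tool", "kwargs": {
  "series": [
    [[0.127,-0.385,0.119],[0,0,-0.931]],
    [[0.127,-0.385,0.119],[0,0,-0.931]],
    [[0.127,-0.385,0.119],[0,0,-0.931]],
    [[0.127,-0.385,0.119],[0,0,-0.931]],
    [[0.127,-0.385,0.119],[0,0,-0.931]],
    [[0.127,-0.385,0.119],[0,0,-0.931]],
    [[0.127,-0.385,0.119],[0,0,-0.931]],
    [[0,0,0],[0,0,0]],
    [[0,0,0],[0,0,0]],
    [[0,0,0],[0,0,0]]
  ]
}}

```text
time: 31.02
position: [0.5472, -0.1755, 0.1706]
eef_rot: [[0.334, 0.943, -0.0], [0.943, -0.334, 0.0], [0.0, -0.0, -1.0]]
force: [0.1, -0.8, 0.0]
grip_width: 0.0379
```

Run:
```python
from kn import *
s=env.get_state(); print('TCP local',loc(np.array(s['position'])[None],-10.4,O)*1000,'w',s['grip_width'])
plan(w([-49.8,132.7,150]),tool(0,0,-10.4+82))
snap('wrist','w11')
```

```text
TCP local [[-48.2694 132.7716 170.6219]] w 0.03791905873570762
q [ 0.5337  0.6259 -0.4161  1.7412  0.3225  0.8429  1.2014] t 31.02 F [ 0.0939 -0.8025  0.0002] w 0.03791905873570762
n 2 row [[-0.008, -0.037, 0.516], [-0.003, -0.001, -0.12]] zmin 0.15 end [ 0.5457 -0.1753  0.15  ] mid..
```

>>> {"fn": "servo_tool", "kwargs": {
  "series": [
    [[0,-0.04,0.4],[0,0,-0.12]],
    [[0,-0.04,0.4],[0,0,-0.12]],
    [[0,0,0.5],[0,0,0]],
    [[0,0,0.5],[0,0,0]],
    [[0,0,0.5],[0,0,0]],
    [[0,0,0.5],[0,0,0]],
    [[0,0,0.5],[0,0,0]],
    [[0,0,0.3],[0,0,0]],
    [[0,0,0],[0,0,0]],
    [[0,0,0],[0,0,0]]
  ]
}}

```text
time: 31.9
position: [0.5454, -0.1743, 0.0986]
eef_rot: [[0.313, 0.95, -0.001], [0.95, -0.313, 0.001], [0.0, -0.001, -1.0]]
force: [0.0, -0.4, 0.1]
grip_width: 0.0381
```

>>> {"fn": "servo_tool", "kwargs": {
  "series": [
    [[0,0,0],[0,0,0]],
    [[0,0,0],[0,0,0]],
    [[0,0,0],[0,0,0]],
    [[0,0,0],[0,0,0]]
  ],
  "jaw": 24
}}

```text
time: 32.23
position: [0.5458, -0.1745, 0.0995]
eef_rot: [[0.314, 0.95, 0.001], [0.95, -0.314, 0.0], [0.0, 0.001, -1.0]]
force: [-1.0, -1.1, 1.4]
grip_width: 0.0237
```

Run:
```python
from kn import *
s=env.get_state(); P=np.array(s['position']); print('TCP local',loc(P[None],-10.4,O)*1000)
knob()
al=1.57; plan(w([-50*np.cos(al),125.6+50*np.sin(al),P[2]*1000]),tool(0,0,-10.4),n=30)
```

```text
TCP local [[-49.8401 133.4932  99.5251]]
wrist 1524 mid [-51.4142 132.1304 107.5863] mean [-52.0908 132.3016 109.9394] ang 0.12794887293483084 r 52.52015891804975
scene 78 mid [-48.4528 131.2424 107.3558] mean [-46.3705 131.2557 108.7017] ang 0.12136781420236417 r 46.71417328441022
q [ 0.504   0.7191 -0.3725  1.8051  0.3861  0.6894  1.1659] t 32.38 F [0.6658 0.0847 0.0017] w 0.024159422520960067
n 30 row [[0.119, 0.005, -0.0], [-0.0, -0.0, 0.597]] zmin 0.099 end [ 0.6025 -0.1421  0.0993] mid..
```

>>> {"fn": "servo_tool", "kwargs": {
  "series": [
    [[0.119,0.005,0],[0,0,0.597]],
    [[0.119,0.005,0],[0,0,0.597]],
    [[0.119,0.005,0],[0,0,0.597]],
    [[0.119,0.005,0],[0,0,0.597]],
    [[0.119,0.005,0],[0,0,0.597]],
    [[0.119,0.005,0],[0,0,0.597]],
    [[0.119,0.005,0],[0,0,0.597]],
    [[0.119,0.005,0],[0,0,0.597]],
    [[0.119,0.005,0],[0,0,0.597]],
    [[0.119,0.005,0],[0,0,0.597]],
    [[0.119,0.005,0],[0,0,0.597]],
    [[0.119,0.005,0],[0,0,0.597]]
  ]
}}

```text
time: 33.38
position: [0.5608, -0.1532, 0.099]
eef_rot: [[0.781, 0.625, -0.003], [0.625, -0.781, -0.002], [-0.003, -0.0, -1.0]]
force: [-2.5, -2.6, 1.5]
grip_width: 0.024
```

Run:
```python
from kn import *
s=env.get_state(); P=np.array(s['position']); print('TCP local',loc(P[None],-10.4,O)*1000)
knob()
al=1.57; plan(w([-50*np.cos(al),125.6+50*np.sin(al),P[2]*1000]),tool(0,0,-10.4),n=18)
```

```text
TCP local [[-38.9115 157.1545  98.9816]]
wrist 1437 mid [-41.3574 155.6155 110.1316] mean [-41.8689 155.9877 109.9942] ang 0.6278209223509704 r 51.734150585014795
scene 71 mid [-38.6952 154.3856 107.4934] mean [-37.0344 154.0608 108.8808] ang 0.6552347520831949 r 46.70723063842746
q [ 0.3567  0.7106 -0.2079  1.7819  0.22    0.673   0.704 ] t 33.53 F [-2.3202 -1.2987  0.9933] w 0.023712797953791363
n 18 row [[0.121, 0.003, -0.0], [0.0, 0.001, 0.598]] zmin 0.099 end [ 0.6022 -0.1422  0.099 ] mid..
```

>>> {"fn": "servo_tool", "kwargs": {
  "series": [
    [[0.121,0.003,0],[0,0,0.597]],
    [[0.121,0.003,0],[0,0,0.597]],
    [[0.121,0.003,0],[0,0,0.597]],
    [[0.121,0.003,0],[0,0,0.597]],
    [[0.121,0.003,0],[0,0,0.597]],
    [[0.121,0.003,0],[0,0,0.597]],
    [[0.121,0.003,0],[0,0,0.597]],
    [[0.121,0.003,0],[0,0,0.597]],
    [[0.121,0.003,0],[0,0,0.597]],
    [[0.121,0.003,0],[0,0,0.597]],
    [[0.121,0.003,0],[0,0,0.597]],
    [[0.121,0.003,0],[0,0,0.597]]
  ]
}}

```text
time: 34.53
position: [0.5863, -0.1418, 0.0987]
eef_rot: [[0.995, 0.103, -0.005], [0.103, -0.995, -0.001], [-0.005, 0.0, -1.0]]
force: [-3.5, -3.0, 0.9]
grip_width: 0.0239
```

>>> {"fn": "servo_tool", "kwargs": {
  "series": [
    [[0.121,0.003,0],[0,0,0.597]],
    [[0.121,0.003,0],[0,0,0.597]],
    [[0.121,0.003,0],[0,0,0.597]],
    [[0.121,0.003,0],[0,0,0.597]],
    [[0.121,0.003,0],[0,0,0.597]],
    [[0.06,0,0],[0,0,0.3]],
    [[0,0,0],[0,0,0]],
    [[0,0,0],[0,0,0]]
  ]
}}

```text
time: 35.2
position: [0.6004, -0.1412, 0.0985]
eef_rot: [[0.988, -0.156, -0.003], [-0.156, -0.988, 0.0], [-0.003, 0.0, -1.0]]
force: [-5.1, -2.0, -1.0]
grip_width: 0.0244
```

Run:
```python
from kn import *
s=env.get_state(); P=np.array(s['position']); print('TCP local',loc(P[None],-10.4,O)*1000,'F',np.array(s['force']))
knob()
```

```text
TCP local [[ -2.1172 176.0613  98.4822]] F [-5.1449 -2.03   -1.0399]
wrist 1441 mid [ -5.2679 175.5304 109.8375] mean [ -5.2173 175.984  109.9145] ang 1.4676130955679036 r 50.653359150287365
```

>>> {"fn": "servo_tool", "kwargs": {
  "series": [
    [[0.1,0,0],[0,0,0.1]],
    [[0.1,0,0],[0,0,0.1]],
    [[0,0,0],[0,0,0]],
    [[0,0,0],[0,0,0]]
  ]
}}

```text
time: 35.68
position: [0.6057, -0.1412, 0.0986]
eef_rot: [[0.985, -0.172, -0.0], [-0.172, -0.985, 0.001], [-0.001, -0.001, -1.0]]
force: [-4.9, -0.9, -2.9]
grip_width: 0.0242
```

```bash
python3 kn.py
```

```text
wrist 1453 mid [ -0.0709 174.9211 109.8696] mean [ -0.0221 175.9906 109.9272] ang 1.570357494110085 r 50.390602575361456
TCP local [[  3.0892 177.1988  98.7765]] xaz loc 0.49899650592709044
```

>>> {"fn": "servo_tool", "kwargs": {
  "series": [
    [[0,0,0],[0,0,0]],
    [[0,0,0],[0,0,0]],
    [[0,0,0],[0,0,0]],
    [[0,0,0],[0,0,0]]
  ],
  "jaw": 38
}}

```text
time: 36.17
position: [0.6072, -0.1413, 0.0998]
eef_rot: [[0.985, -0.172, 0.003], [-0.172, -0.985, 0.0], [0.003, -0.001, -1.0]]
force: [0.1, -0.3, 0.3]
grip_width: 0.0374
```

>>> {"fn": "servo_tool", "kwargs": {
  "series": [
    [[0,0,-0.3],[0,0,0]],
    [[0,0,-0.7],[0,0,0]],
    [[0,0,-0.8],[0,0,0]],
    [[0,0,-0.8],[0,0,0]],
    [[0,0,-0.8],[0,0,0]],
    [[0,0,-0.8],[0,0,0]],
    [[0,0,-0.8],[0,0,0]],
    [[0,-0.8,-0.5],[0,0,0]],
    [[0,-0.8,-0.2],[0,0,0]],
    [[0,-0.8,0],[0,0,0]],
    [[0,-0.8,0],[0,0,0]],
    [[0,-0.8,0],[0,0,0]]
  ]
}}

```text
time: 37.17
position: [0.62, -0.062, 0.2141]
eef_rot: [[0.985, -0.172, 0.002], [-0.172, -0.985, 0.0], [0.002, -0.001, -1.0]]
force: [-0.1, -0.5, -0.4]
grip_width: 0.0379
```

>>> {"fn": "servo_tool", "kwargs": {
  "series": [
    [[0,-0.8,0],[0,0,0]],
    [[0,-0.8,0],[0,0,0]],
    [[0,-0.8,0],[0,0,0]],
    [[0,-0.8,0],[0,0,0]],
    [[0,-0.8,0],[0,0,0]],
    [[0,-0.8,0],[0,0,0]],
    [[0,-0.8,0],[0,0,0]],
    [[0,0,0],[0,0,0]],
    [[0,0,0],[0,0,0]]
  ]
}}

```text
time: 37.92
position: [0.6388, 0.0489, 0.213]
eef_rot: [[0.985, -0.17, -0.0], [-0.17, -0.985, 0.0], [-0.0, -0.0, -1.0]]
force: [0.3, -0.5, 0.2]
grip_width: 0.0381
```

```bash
python3 kn.py; python3 chk.py
python3 - <<'E'
from h import *
W0=np.load('/tmp/top1.npz')['W']; im,W=snap('top'); im=im.astype(int)
v,u=np.mgrid[:480,:640]
for n,(a,b,c,d),lo,hi in(('shears',(260,390,120,230),.008,.03),('sprayer',(270,340,280,370),.03,.2),('core',(140,200,260,310),.15,.17)):
    k=(u>=a)&(u<=b)&(v>=c)&(v<=d)
    for w in(W0,W): m=k&(w[...,2]>lo)&(w[...,2]<hi); print(n,m.sum(),np.nanmean(w[m],0))
E
```

```text
top 94 mid [  1.2963 175.6229 108.6761] mean [  1.194  175.9388 108.1417] ang 1.5945106223441694 r 50.35294466956043
scene 99 mid [  1.7055 174.8602 107.7603] mean [  3.4331 174.714  108.9511] ang 1.6405843494360133 r 49.23387301543358
TCP local [[  1.8509 366.6916 213.0651]] xaz loc 0.3380517752405705
TCP [0.6387 0.0455 0.2131] local mm [  1.8509 366.6916 213.0651] xaz -10.06194822475943 z [-0.0004 -0.0013 -1.    ] F [-0.1179 -0.8772 -1.3135]
top end 1 222 tip y 90.7 inner y 64.2 cap x [-27.1 26.0] zmax 100.7 stub x [-4.6 8.7] zmax 79.4 n63
top end -1 196 tip y 92.4 inner y 66.4 cap x [-30.2 30.6] zmax 101.1 stub x [-4.9 6.5] zmax 79.8 n40
scene end 1 278 tip y 88.9 inner y 63.6 cap x [-14.8 31.7] zmax 100.6 stub x [-3.6 8.3] zmax 80.5 n57
scene end -1 266 tip y 75.4 inner y 67.4 cap x [-30.8 30.8] zmax 100.5 
shears 661 [0.6632 0.0104 0.01  ]
shears 163 [ 0.7146 -0.0542  0.0101]
sprayer 1227 [0.386  0.0369 0.126 ]
sprayer 0 [nan nan nan]
core 278 [0.4599 0.2752 0.1597]
core 286 [0.4599 0.2752 0.1595]<stdin>:6: RuntimeWarning: Mean of empty slice
```

Run:
```python
from h import *
z=np.load('/tmp/scene1.npz'); im0=z['im'].astype(int); W0=z['W']; im,W=snap('scene'); im=im.astype(int)
v,u=np.mgrid[:480,:640]
for n,(a,b,c,d),lo,hi in(('shears',(295,375,270,370),.006,.03),('sprayer',(255,300,180,240),.02,.15),('core',(380,412,140,195),.09,.17)):
    k=(u>=a)&(u<=b)&(v>=c)&(v<=d)
    for w in(W0,W): m=k&(w[...,2]>lo)&(w[...,2]<hi); print(n,m.sum(),np.nanmean(w[m],0))
s=env.get_state(); print(s['time'],np.array(s['force']))
env.hand_in()
```

```text
shears 1225 [ 0.6739 -0.0011  0.01  ]
shears 1239 [ 0.6751 -0.0026  0.01  ]
sprayer 1487 [0.4048 0.0251 0.0747]
sprayer 1486 [0.4049 0.0251 0.0746]
core 837 [0.4678 0.2678 0.1326]
core 830 [0.4677 0.2677 0.1327]
38.3167 [ 0.5029  0.3812 -0.2281]
the job is handed in; nothing more can be done
```

The job is done and handed in at about 38 s, with the roll seated in the dispenser and the brake on.

**What I did:** I gripped the roll near its top with the tool tilted, lifted it out and turned it level. I set it on the counter on a cap flat, let go, took it again round its middle and lowered it into the slots until the stubs touched bottom. After letting go I pushed the red lever round and moved the arm clear.

**Last checks:**
- **Roll:** both stub tops read about 79.5–80 mm, equal at the two ends. That is 1.5–2 mm above the 78 mm expected. A cap corner read about 2 mm high in the same way on the open counter. The contact height put the axis at 70 mm.
- **Brake:** the top camera put the cam at 1.59 rad, against a target of 1.57. The scene camera read 1.64, but it is a few mm off at the knob. The roll moved about 1.5–2 mm towards −y, which suggests the pad is pressing, but I did not measure the pad itself.
- **Bystanders:** the sprayer and core had not moved. The shears' mean position shifted 1–2 mm, most likely a change in shading or noise, since nothing went near them. The arm hid the shears and sprayer from the top camera, so I checked those two from the scene camera.

**What went less well:**
- My first approach, tilted towards the base, ran joint 6 to its upper limit. It read 1.981 against the stated 1.98, so I backed out and tilted sideways instead.
- A final knob view was refused because I had used all 12 pictures, so I turned the cam from measurements alone.

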